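# Dig out the control strip from between two tube carriers

## Robot

A 6-joint arm with a two-finger parallel gripper is mounted at the origin on the work surface; the furniture and walls round the work are solid. World frame = base frame: x ahead of the robot, y to its left, z up, the work surface at z = 0. Lengths are in mm, angles in rad, forces in N, time in s.
With the tool pointing down it reaches from about 350 to 775 mm from the base axis. Payload 7.3 kg.
Tool frame: the origin (TCP) lies at the very end of the fingers, on their centre line; the grasp point (between the pads) lies 19 mm behind it (bot.tcp_to_grasp is the distance from the TCP to the grasp point, in mm); z points along the fingers, y is the direction in which the jaws open and shut (so a half turn about z gives the same grasp; the last joint's range is limited). The gripper opens to 92 mm and grips with 3 to 60 N. Pads are 19 mm wide; open, the fingers measure 130 mm over their backs; the gripper's body (75 mm by 190 mm) begins 47 mm behind the grasp point.
Start: joints at [1.125, 0.342, 1.524, -0, 1.275, -0.146], TCP at [155.034, 501.61, 195.141] pointing down, gripper open.
Joint ranges: [-2.53, 2.53], [-0.77, 2.02], [0.04, 2.7], [-1, 4.14], [0.28, 2.66], [-3.11, 3.11]. Speed limits (rad/s): [2.57, 2.57, 3.14, 3.14, 3.14, 3.14].

## Interface

Orientations are given as [roll, pitch, yaw] about the fixed x, y, z axes, in that order (R = Rz(yaw) Ry(pitch) Rx(roll)).
In Python, from plant import bot gives the robot as it stands. The module is installed in compiled form; this text tells all that it offers.
- The arm moves only by the tool carry_out, never from a script. Its argument "motion" is a list of rows, each a list of 5 numbers: the closure, from 0 (fully open) to 1 (shut), then the shift along the tool's x, y, z in mm, then the turn about the tool's z in degrees. In form: [[claw, dx, dy, dz, spin], ...]. A call has 1 to 10 rows; each row is the pose to reach, as a shift and turn from the pose measured when the call began, along the tool's axes at that moment; what a row does not reach only later rows make up. A row lasts 1/8 s, in which the tool goes at most 62.5 mm and 10.7 degrees, less where a joint would pass 70% of its speed; a pose out of reach is approached as far as the arm can. A call with a gripper value outside its range is refused whole. The fingers move at their own pace and stop on an object; the grip force is fixed at half the most. Time passes only in rows, so rows that repeat a pose let the fingers close. It gives the time, the measured TCP pose, the force and the opening at its end, in the units of the state.
- bot.get_obs(): the state, without advancing time (a new reading comes with each control period).
- bot.capture(name): name is "scene" or "top" or "wrist"; returns a dict with "color" (420x560x3 uint8, red, green, blue), "depth" (420x560 float32, mm along the optical axis (not along the pixel's ray), 0 where there is no reading), "K" (3x3 intrinsics, pixels), "camera_from_world" (4x4, takes a point from world to camera coordinates). Camera axes: x right, y down, z forward; pixel columns grow to the right and rows downward; lengths in mm; the calibration is good to about 2 mm. The wrist camera is an equidistant fisheye: a pixel r from the principal point sees the ray r / f radians off the axis. A picture is of the moment at which its call begins.
- bot.close_job(): hands the job in, once; it reports no verdict.
The state is a dict: "time": time; "joint_positions": joint angles; "dq": joint speeds; "tau": joint torques, N m; "tool_pos": TCP position; "tcp_rot": TCP orientation; "contact_force": force on the tool from outside, world axes, zero at the start; "moment": the same for the moment, N m; "grip_width": finger opening in mm.
Only numpy, scipy, OpenCV 4.12 (cv2) and the standard library are available. Lean on these libraries where they do the work, as an engineer would, in place of code of your own. Each camera call takes 0.05 s, during which the arm holds its last target.

## Task

The low blue control strip stands in the ivory tray, hemmed in between two taller tube carriers. Set both carriers aside on the black mat, put the blue strip down into the free blue-floored slot of the grey dock, and then put the two carriers back in the tray exactly where each one stood. Keep the carriers upright all the time (one holds open tubes) and leave the green strip in the dock undisturbed.

Things in the scene. Friction and masses are not known exactly. Their poses are not given: they have to be found in the camera images.
- tray: fixed ivory tray with a low rim, 206 mm (its x) by 205 mm (its y, from -96 to +109 mm), rim 3 mm thick and 20 mm high. Origin on its underside; its floor is at z = +4 mm. The strip and carriers stand in it with their long sides along its y, 38 mm apart in x: the strip in the middle, a carrier on either side (which on which varies). A black marker cap lies in one corner and stays there.
- full_carrier_center (a point): ivory tube carrier with four open clear tubes standing out of its wells: an upright slab 32 mm (its x, the side to pinch) by 188 mm (its y) by 78 mm high, the tubes stand up to 19 mm higher along its midline; about 0.13 kg, loose. This point is on its midline, mid-length, 39 mm above its underside. z up. The blue strip beside it is only 6 mm away but lower (40 mm): pinch the carrier near its top, above the strip. Returns to where it starts.
- empty_carrier_center (a point): ivory tube carrier without tubes, otherwise like the other: 32 mm (its x, the side to pinch) by 188 mm (its y) by 78 mm high, about 0.085 kg, loose. This point is on its midline, mid-length, 39 mm above its underside. z up. Must return to where it is at the start.
- blue_strip_center (a point): blue control strip: a bar 32 mm (its x, the side to pinch) by 150 mm (its y) by 34 mm high, with six white round caps on top up to 40 mm height; 0.14 kg, loose. This point is on its midline, mid-length, 20 mm above its underside. z up. Either end may point either way in the dock.
- green_strip_center (a point): green control strip, the same shape as the blue one, already standing in the green-floored slot of the dock; loose, to be left alone. This point is at its middle, 20 mm above its underside.
- mat: black rubber mat, 160 mm (its x) by 220 mm (its y), 3 mm thick, fixed flat on the bench: the side area on which both carriers fit side by side, with their long sides along its y, one each side of the middle (at x = -40 and +40 mm). Origin at the centre of its underside.
- blue_slot (a point): centre of the floor of the free slot of the grey dock, whose floor is blue. The slot is 53 mm (x) by 170 mm (y), its floor 6 mm above the bench, its lips 5 mm above the floor; y is its long direction, z up. The green strip's slot lies beside it, 63 mm away towards -x. The dock measures 136 by 186 mm and is fixed.
Not all that is in view belongs to the job. What is shaped like the part that bears full_carrier_center but pink is not meant. There is more than one size of the part that bears blue_strip_center; the job needs the larger.

How it is judged (in metres and radians):
On the way, in this order (a step that is already met when the one before it is completed fails the run):
1. both carriers stand upright on the black mat at the same time (x of full_carrier_center in the frame of mat between -0.08 and 0.08 m and y of full_carrier_center in the frame of mat between -0.11 and 0.11 m and z of full_carrier_center in the frame of mat between 0.036 and 0.048 m and angle between each of full_carrier_center, empty_carrier_center's own z axis and vertical below 0.1 rad and x of empty_carrier_center in the frame of mat between -0.08 and 0.08 m and y of empty_carrier_center in the frame of mat between -0.11 and 0.11 m and z of empty_carrier_center in the frame of mat between 0.036 and 0.048 m), for 0.2 s.
2. the blue strip lies in the blue-floored slot, let go, while both carriers stand on the mat (all of step 1 and x of blue_strip_center in the frame of blue_slot between -0.013 and 0.013 m and y of blue_strip_center in the frame of blue_slot between -0.014 and 0.014 m and z of blue_strip_center in the frame of blue_slot between 0.0165 and 0.0235 m and angle between blue_strip_center's own z axis and vertical below 0.08 rad and angle between the y axis of blue_strip_center and the y axis of blue_slot, either way round below 0.2 rad and contact force between the fingers and blue_strip below 0.05 N), for 0.2 s.
At the end, for the whole second after the job is handed in: The blue strip sits flat on the floor of the blue-floored slot (within 13 mm across and 14 mm along, 3.5 mm in height), and each carrier stands upright in the tray within 15 mm of where it stood at the start, parallel to the tray's y within 0.15 rad; all released and at rest (x of blue_strip_center in the frame of blue_slot between -0.013 and 0.013 m and y of blue_strip_center in the frame of blue_slot between -0.014 and 0.014 m and z of blue_strip_center in the frame of blue_slot between 0.0165 and 0.0235 m and angle between each of blue_strip_center, full_carrier_center, empty_carrier_center's own z axis and vertical below 0.08 rad and angle between the y axis of blue_strip_center and the y axis of blue_slot, either way round below 0.2 rad and distance of each of full_carrier_center, empty_carrier_center from where it was at the start of the episode below 0.015 m and angle between the y axis of each of full_carrier_center, empty_carrier_center and the y axis of tray, either way round below 0.15 rad and linear speed of each of full_carrier, empty_carrier, blue_strip below 0.02 m/s and contact force between the fingers and full_carrier below 0.05 N and contact force between the fingers and empty_carrier below 0.05 N and contact force between the fingers and blue_strip below 0.05 N); the robot touches nothing.
It fails at once if a carrier tips over (more than 0.4 rad) (angle between any of full_carrier_center, empty_carrier_center's own z axis and vertical above 0.4 rad).
It fails at once if the green strip is shifted by more than 12 mm (distance of green_strip_center from where it was at the start of the episode above 0.012 m).
It also fails if it takes over 118 s, if anything falls off the work surface, if the arm or the gripper's body presses on something with over 40 N, if the wrist force passes 120 N, or if a joint passes its speed limit or range.

## Working session

There is one attempt and no reset: what is moved stays moved. The work goes in short steps, Python scripts to look and compute and a tool call to move; the robot and the scene stay as the last step left them, time stands still between calls to the robot, and variables do not carry over. Pictures are saved under pics/ and viewed, and the job is handed in when it is done.

Besides the shell and the picture viewer there is one more tool, called after ">>>" by a JSON object that holds its "api" and its "payload", one argument or row to a line. carry_out: Moves the arm, as the interface text tells. Its arguments: {"type":"object","properties":{"motion":{"type":"array","items":{"type":"array","items":{"type":"number"}}}},"required":["motion"]}

```bash
mkdir -p pics; cat > h.py <<'E'
import numpy as np, cv2
from plant import bot
def cap(n,f):
    c=bot.capture(n); cv2.imwrite('pics/'+f+'.png',c['color'][:,:,::-1]); np.savez('pics/'+f+'.npz',**c); return c
def load(f): return dict(np.load('pics/'+f+'.npz'))
def w(c,u,v,z=None):
    K=c['K'];T=np.linalg.inv(c['camera_from_world'])
    r=np.array([(u-K[0,2])/K[0,0],(v-K[1,2])/K[1,1],1.])
    if z is None:
        d=c['depth'][int(round(v)),int(round(u))]; return (T@np.r_[r*d,1])[:3]
    o=T[:3,3]; d=T[:3,:3]@r
    return o+d*(z-o[2])/d[2]
E
python3 - <<'E'
from h import *
for n in ('scene','top','wrist'): c=cap(n,n+'0'); print(n,c['K'].round(1).tolist(),np.linalg.inv(c['camera_from_world']).round(2).tolist())
print(bot.get_obs())
E
```

```text
scene [[448.8, 0.0, 283.9], [0.0, 448.8, 211.1], [0.0, 0.0, 1.0]] [[-0.79, 0.42, -0.46, 1010.98], [0.62, 0.51, -0.6, 571.41], [-0.01, -0.75, -0.66, 750.23], [0.0, 0.0, 0.0, 1.0]]
top [[440.6, 0.0, 287.8], [0.0, 440.6, 215.1], [0.0, 0.0, 1.0]] [[0.02, -0.99, 0.15, 347.81], [-1.0, -0.02, -0.01, -13.76], [0.01, -0.15, -0.99, 1098.52], [0.0, 0.0, 0.0, 1.0]]
wrist [[325.2, 0.0, 279.1], [0.0, 325.2, 206.7], [0.0, 0.0, 1.0]] [[0.3, 0.92, 0.26, 84.63], [0.96, -0.28, -0.08, 523.26], [-0.0, 0.27, -0.96, 385.11], [0.0, 0.0, 0.0, 1.0]]
{'time': 0.15, 'joint_positions': array([ 1.12501529e+00,  3.42583009e-01,  1.52475307e+00,  1.18624167e-05,
        1.27543771e+00, -1.45963749e-01]), 'dq': array([ 0.00134024, -0.00160202, -0.00341761, -0.00185458,  0.00046756,
       -0.00084457]), 'tau': array([ 1.63922228e-03, -4.31465220e+01, -2.44351047e+01,  7.16911163e-02,
        5.36721060e-02, -5.42511998e-05]), 'tool_pos': array([154.86806578, 501.28969181, 194.60963475]), 'tcp_rot': array([-3.14042573e+00, -1.83015491e-04,  2.84177180e+00]), 'contact_force': array([0.46098455, 0.05611648, 0.29319375]), 'moment': array([-0.00115924,  0.04314614,  0.03327301]), 'grip_width': 91.72314666662795}
```

View pics/top0.png

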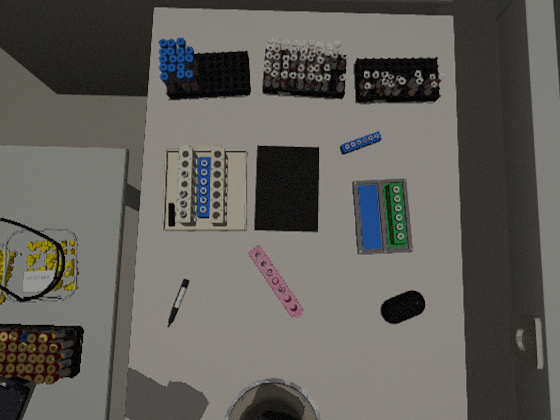

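View pics/scene0.png

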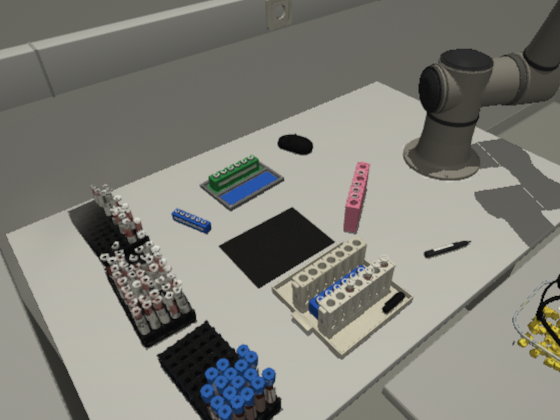

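View pics/wrist0.png

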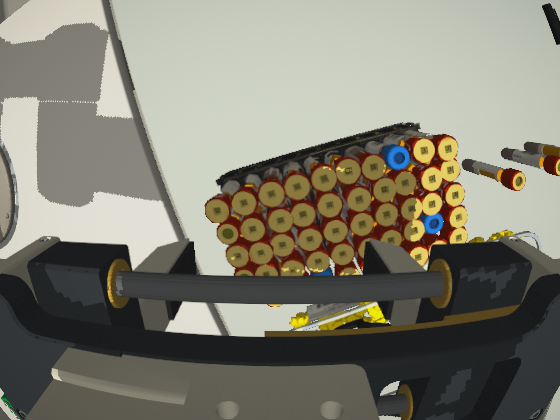

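```bash
python3 - <<'E'
from h import *
c=load('top0');s=load('scene0')
a=cv2.resize(c['color'][135:260,155:425],None,fx=2.9,fy=2.9,interpolation=cv2.INTER_CUBIC)
b=cv2.resize(c['color'][140:240,155:255],(600,600),interpolation=cv2.INTER_CUBIC)
d=cv2.resize(s['color'][220:360,260:420],None,fx=4,fy=4,interpolation=cv2.INTER_CUBIC)
for n,i in zip('abd',(a,b,d)): cv2.imwrite(f'pics/crop_{n}.png',i[:,:,::-1])
E
```

```text
(no output)
```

View pics/crop_a.png

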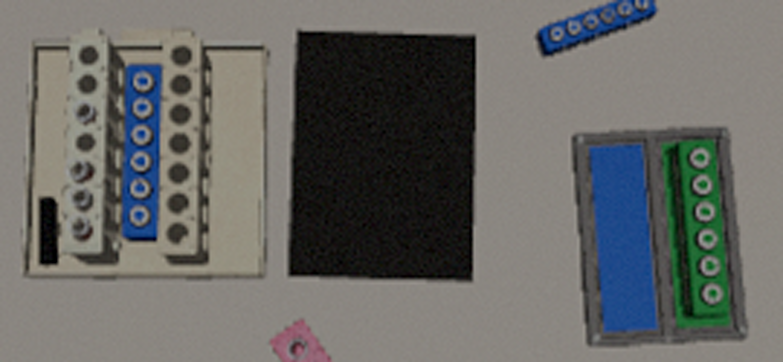

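View pics/crop_b.png

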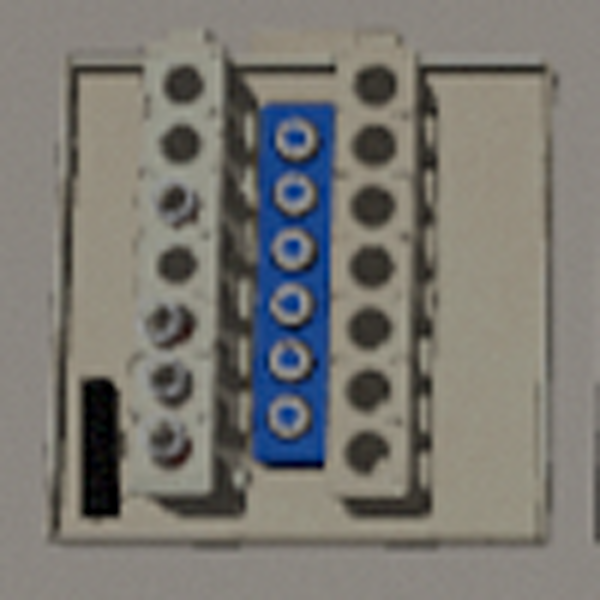

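View pics/crop_d.png

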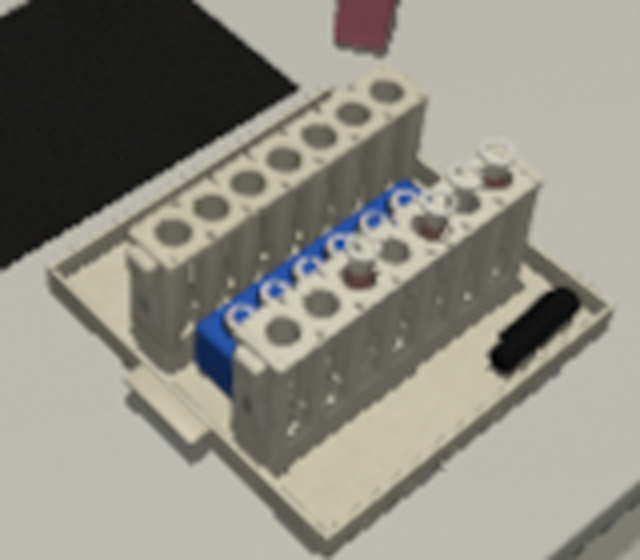

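```bash
cat >> h.py <<'E'
def cloud(c):
    K=c['K'];T=np.linalg.inv(c['camera_from_world']);H,W=c['depth'].shape
    u,v=np.meshgrid(np.arange(W),np.arange(H));d=c['depth'].astype(float)
    P=np.stack([(u-K[0,2])/K[0,0]*d,(v-K[1,2])/K[1,1]*d,d],-1)
    P=P@T[:3,:3].T+T[:3,3]; P[d==0]=np.nan; return P
def rect(P,m,name):
    p=P[m][:,:2]; p=p[np.isfinite(p).all(1)].astype(np.float32)
    r=cv2.minAreaRect(p); b=cv2.boxPoints(r)
    e=[b[1]-b[0],b[2]-b[1]]; L=max(e,key=np.linalg.norm); yaw=np.degrees(np.arctan2(L[1],L[0]))%180
    print(name,len(p),'ctr',np.round(r[0],1),'size',np.round(sorted(r[1]),1),'longdir',round(yaw,2),'medz',np.nanmedian(P[m][:,2]).round(1))
E
python3 - <<'E'
from h import *
c=load('top0');P=cloud(c);I=c['color'].astype(int);z=P[...,2]
R,G,B=I[...,0],I[...,1],I[...,2]
def box(u0,u1,v0,v1):
    m=np.zeros(z.shape,bool);m[v0:v1,u0:u1]=1;return m
rect(P,box(165,202,135,235)&(z>76)&(z<87),'carrier L(full)')
rect(P,box(202,240,135,235)&(z>76)&(z<87),'carrier R(empty)')
rect(P,box(190,215,150,225)&(B>R+40),'blue strip')
rect(P,box(350,385,170,260)&(B>R+40)&(z<20),'slot')
rect(P,box(380,415,170,250)&(G>R+20)&(G>B+15)&(z>25),'green')
rect(P,box(345,420,170,260)&(z>3),'dock')
rect(P,box(250,325,140,236)&(R<50)&(z<12)&(B<50),'mat')
rect(P,box(158,250,143,236)&(z>12),'trayall')
for uv in [(300,190),(367,220),(240,190),(325,250),(184,184),(217,184),(204,180)]: print(uv,P[uv[1],uv[0]].round(1))
for uv in [(167,150.5),(247,151),(163.8,230.5),(246.5,230.5)]: print('trayrim',w(c,*uv,20).round(1))
E
```

```text
carrier L(full) 798 ctr [567.8 222. ] size [ 33.  186.5] longdir 1.37 medz 81.0
carrier R(empty) 770 ctr [569.5 145.8] size [ 33.  186.3] longdir 1.2 medz 81.2
blue strip 527 ctr [575.2 180.4] size [ 38.6 159.3] longdir 2.02 medz 37.6
slot 1189 ctr [ 510.2 -229.5] size [ 48.5 163.1] longdir 4.06 medz 6.0
green 581 ctr [ 515.1 -291.3] size [ 32.7 150.1] longdir 4.59 medz 39.8
dock 4031 ctr [ 516.4 -263.6] size [189.8 227.2] longdir 0.29 medz 8.8
mat 5176 ctr [579.7 -21.1] size [157.6 218.9] longdir 179.76 medz 2.8
trayall 4186 ctr [572.7 184.3] size [205.8 218.2] longdir 1.45 medz 51.6
(300, 190) [573.2 -54.3   5.9]
(367, 220) [ 501.2 -224.4    2.9]
(240, 190) [569.1  97.1   6.5]
(325, 250) [ 423.2 -119.3    4.5]
(184, 184) [570.4 227.3  56.1]
(217, 184) [nan nan nan]
(204, 180) [583.5 181.5  47. ]
trayrim [663.1 283.3  20. ]
trayrim [667.2  82.   20. ]
trayrim [460.5 278.4  20. ]
trayrim [465.4  75.9  20. ]
```

```bash
cat >> h.py <<'E'
from scipy.spatial.transform import Rotation as Ro
def go(x,y,z,longdir,o=None):
    o=o or bot.get_obs(); R=Ro.from_euler('xyz',o['tcp_rot']).as_matrix()
    d=R.T@(np.array([x,y,z])-o['tool_pos'])
    yaw=np.degrees(np.arctan2(R[1,0],R[0,0]))
    s=-((longdir-yaw+90)%180-90)
    print('t',round(o['time'],2),'pos',o['tool_pos'].round(1),'yaw',round(yaw,2),'-> shift',d.round(1),'spin',round(s,2),'q',o['joint_positions'].round(2),'F',o['contact_force'].round(1),'w',round(o['grip_width'],1))
E
python3 - <<'E'
from h import *
go(569,146,150,1.3)
c=load('top0');P=cloud(c);I=c['color'].astype(int);z=P[...,2]
R,G,B=I[...,0],I[...,1],I[...,2]
m=np.zeros(z.shape,bool);m[150:225,190:215]=1
rect(P,m&(B>R+40)&(z>30)&(z<50),'blue')
for k in [(295,137),(287,417)]: print(w(c,155+k[0]/6,140+k[1]/6,44))
E
```

```text
t 0.15 pos [154.9 501.3 194.6] yaw 162.82 -> shift [-500.6 -217.1   44.8] spin -18.48 q [ 1.13  0.34  1.52  0.    1.28 -0.15] F [0.5 0.1 0.3] w 91.7
blue 508 ctr [568.8 184.3] size [ 30.7 146.8] longdir 1.64 medz 37.7
[627.24373398 183.80022701  44.        ]
[511.23578416 181.17592612  44.        ]
```

>>> {"api": "carry_out", "payload": {
  "motion": [
    [0.35, -50, -21.7, 4.5, -2],
    [0.35, -100, -43.4, 9, -4],
    [0.35, -150, -65, 13, -6],
    [0.35, -200, -87, 18, -8],
    [0.35, -250, -108.5, 22, -10],
    [0.35, -300, -130, 27, -12],
    [0.35, -350, -152, 31, -14],
    [0.35, -400, -174, 36, -16],
    [0.35, -450, -195, 40, -18],
    [0.35, -500.6, -217, 45, -18.5]
  ]
}}

```text
time: 1.4
tool_pos: [570.2, 144.8, 149.4]
tcp_rot: [-3.141, -0.001, -3.118]
contact_force: [0.6, 1.0, -0.0]
grip_width: 59.9
```

```bash
python3 - <<'E'
from h import *
cap('wrist','w1');cap('scene','s1');c=cap('top','t1')
go(569,146,55,1.3)
E
```

```text
t 1.55 pos [570.  144.  148.5] yaw -178.89 -> shift [ 0.8  2.1 93.5] spin -0.19 q [ 0.12  0.5   1.41 -0.    1.23 -1.47] F [ 0.1  0.5 -0. ] w 59.5
```

View pics/w1.png

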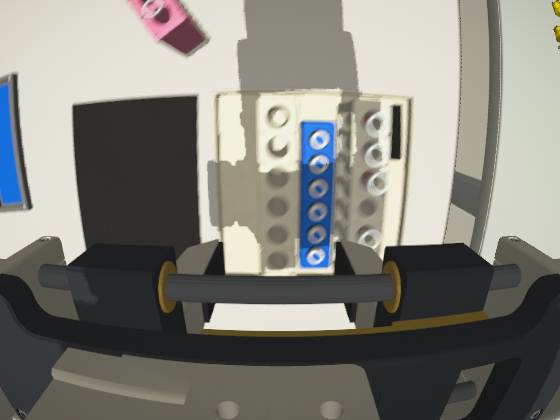

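View pics/s1.png

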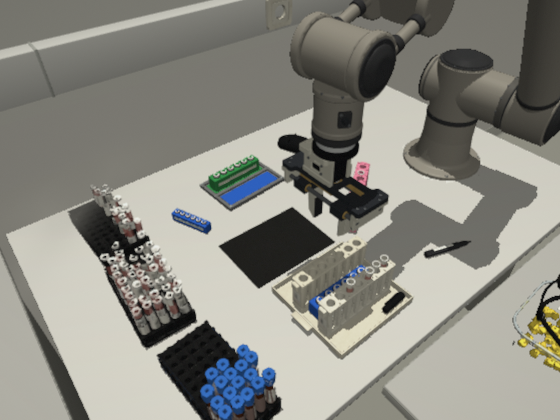

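>>> {"api": "carry_out", "payload": {
  "motion": [
    [0.35, 0, 2, 30, 0],
    [0.35, 0, 2, 60, 0],
    [0.35, 0, 2, 80, 0],
    [0.35, 0, 2, 93, 0],
    [0.35, 0, 2, 93, 0]
  ]
}}

```text
time: 2.17
tool_pos: [568.9, 146.5, 55.0]
tcp_rot: [-3.14, -0.004, -3.121]
contact_force: [-0.2, 0.3, 0.3]
grip_width: 59.6
```

```bash
python3 - <<'E'
from h import *
cap('wrist','w2');c=cap('scene','s2')
cv2.imwrite('pics/s2c.png',cv2.resize(c['color'][170:350,250:430],(720,720),interpolation=cv2.INTER_CUBIC)[:600,:,::-1])
go(569,146,55,1.3)
E
```

```text
t 2.27 pos [570.1 146.3  56.3] yaw -178.87 -> shift [ 1.1 -0.3  1.3] spin -0.17 q [ 0.12  0.59  1.52 -0.    1.03 -1.47] F [-0.2  0.5  0.9] w 59.8
```

View pics/s2c.png

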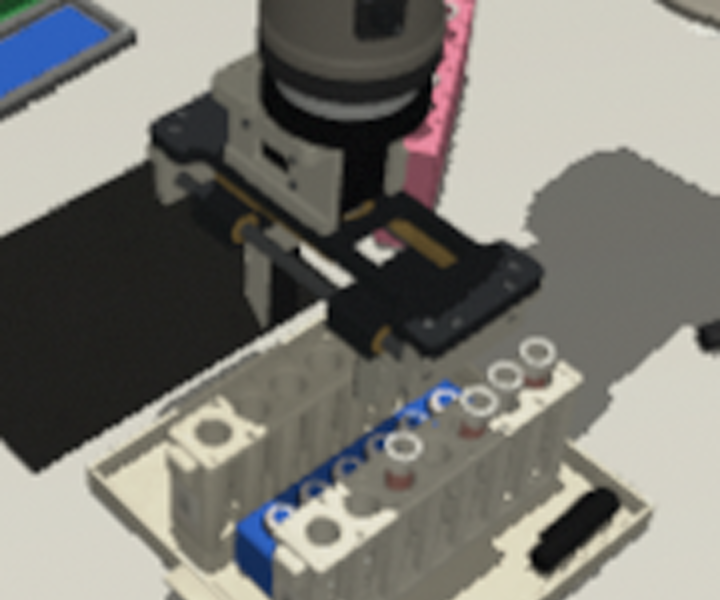

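View pics/w2.png

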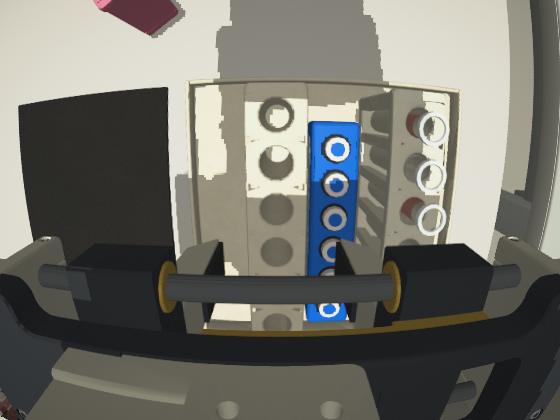

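>>> {"api": "carry_out", "payload": {
  "motion": [
    [1, 0, 0, 0, 0],
    [1, 0, 0, 0, 0],
    [1, 0, 0, 0, 0],
    [1, 0, 0, 0, 0],
    [1, 0, 0, 0, 0],
    [1, 0, 0, 0, 0]
  ]
}}

```text
time: 3.02
tool_pos: [570.1, 146.3, 56.3]
tcp_rot: [-3.14, -0.001, -3.122]
contact_force: [0.2, -0.5, -0.2]
grip_width: 4.8
```

```bash
python3 - <<'E'
from h import *
cap('wrist','w3');c=cap('scene','s3');cap('top','t3')
cv2.imwrite('pics/s3c.png',cv2.resize(c['color'][170:350,250:430],(720,720),interpolation=cv2.INTER_CUBIC)[:600,:,::-1])
go(569,146,55,1.3)
E
```

```text
t 3.17 pos [570.1 146.3  56.3] yaw -178.87 -> shift [ 1.1 -0.3  1.3] spin -0.17 q [ 0.12  0.59  1.52 -0.    1.03 -1.47] F [-0.5 -0.5 -0.5] w 0.8
```

View pics/s3c.png

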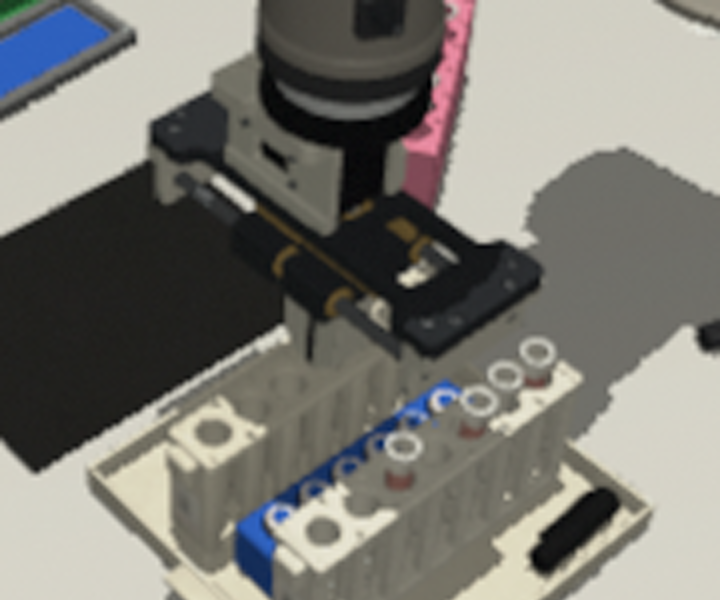

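View pics/w3.png

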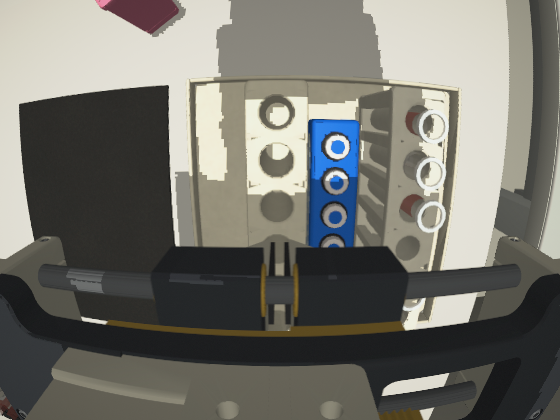

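View pics/t3.png

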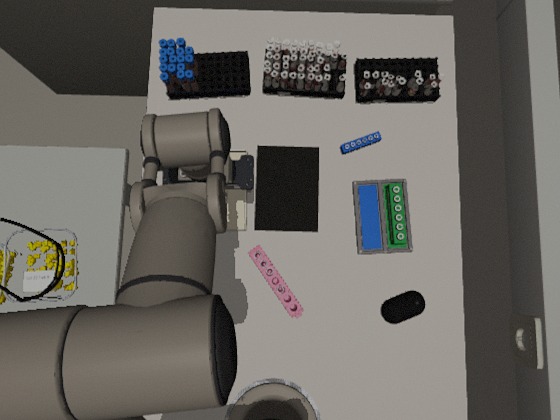

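```bash
python3 - <<'E'
from h import *
c=load('s3')
def pr(p):
    q=c['camera_from_world']@np.r_[p,1]; q=c['K']@q[:3]; u=q[:2]/q[2]; return u.round(1),((u-[250,170])*4).round(0)
for p in [(570,146,56),(570,146,75),(570,146,100),(475,144,82),(664,148,82),(570,146,82)]: print(p,pr(p))
P=cloud(c)
for cr in [(300,320),(300,345),(330,350),(285,385),(210,430),(320,530),(385,350)]:
    u,v=250+cr[0]//4,170+cr[1]//4; print(cr,P[v,u].round(1))
w3=load('w3')
# fisheye depth points
def fw(c,u,v):
    K=c['K'];x=(u-K[0,2])/K[0,0];y=(v-K[1,2])/K[1,1];r=np.hypot(x,y);d=c['depth'][v,u];s=np.tan(r)/r
    return (np.linalg.inv(c['camera_from_world'])@np.r_[x*s*d,y*s*d,d,1])[:3]
for uv in [(268,250),(290,250),(278,220),(277,110),(335,150),(260,160),(279,325),(267,325)]: print(uv,fw(w3,*uv).round(1))
print(np.linalg.inv(w3['camera_from_world']).round(2))
E
```

```text
(570, 146, 56) (array([330.1, 269. ]), array([320., 396.]))
(570, 146, 75) (array([330.6, 262.7]), array([322., 371.]))
(570, 146, 100) (array([331.3, 254.2]), array([325., 337.]))
(475, 144, 82) (array([363.6, 238.7]), array([455., 275.]))
(664, 148, 82) (array([294.9, 284. ]), array([180., 456.]))
(570, 146, 82) (array([330.8, 260.3]), array([323., 361.]))
(300, 320) [583.  140.8 116.1]
(300, 345) [582.8 141.8  99.8]
(330, 350) [582.5 160.6 112.6]
(285, 385) [587.  136.6  68.9]
(210, 430) [637.4 137.3  72.9]
(320, 530) [635.7 216.1  73.4]
(385, 350) [601.2 212.1 168.8]
(268, 250) [558.6 140.9 102.8]
(290, 250) [558.3 151.5 103.2]
(278, 220) [551.2 145.4  78.5]
(277, 110) [490.8 143.3  13.8]
(335, 150) [515.3 180.   46.9]
(260, 160) [518.7 135.4  77.9]
(279, 325) [625.3 147.4  72.7]
(267, 325) [570.5 142.  147.1]
[[-2.0000e-02  9.6000e-01  2.7000e-01  4.9668e+02]
 [ 1.0000e+00  2.0000e-02  0.0000e+00  1.4534e+02]
 [-0.0000e+00  2.7000e-01 -9.6000e-01  2.4695e+02]
 [ 0.0000e+00  0.0000e+00  0.0000e+00  1.0000e+00]]
```

```bash
python3 - <<'E'
from h import *
c=load('s2')
def pr(p):
    q=c['camera_from_world']@np.r_[p,1]; q=c['K']@q[:3]; u=q[:2]/q[2]; return ((u-[250,170])*4).round(0)
for x in (560,580):
  for z in (56,70,82,100): print(x,z,pr((x,146-30,z)),pr((x,146-49,z)))
P=cloud(c)
for cr in [(258,270),(258,300),(262,315),(265,322),(285,290)]:
    u,v=250+cr[0]//4,170+cr[1]//4; print(cr,P[v,u].round(1))
i=c['color'][215:275,290:370]
cv2.imwrite('pics/s2d.png',cv2.resize(i,(800,600),interpolation=cv2.INTER_CUBIC)[:,:,::-1])
i=load('s3')['color'][215:275,290:370]
cv2.imwrite('pics/s3d.png',cv2.resize(i,(800,600),interpolation=cv2.INTER_CUBIC)[:,:,::-1])
E
```

```text
560 56 [295. 353.] [271. 332.]
560 70 [297. 334.] [272. 314.]
560 82 [298. 318.] [273. 298.]
560 100 [299. 294.] [274. 273.]
580 56 [267. 371.] [243. 350.]
580 70 [267. 352.] [243. 331.]
580 82 [268. 336.] [244. 315.]
580 100 [270. 312.] [245. 290.]
(258, 270) [582.8 107.6 125.8]
(258, 300) [582.5 108.3 103.7]
(262, 315) [582.2 111.3  97.3]
(265, 322) [581.  113.3  92.3]
(285, 290) [571.2 116.2 111.3]
```

View pics/s2d.png

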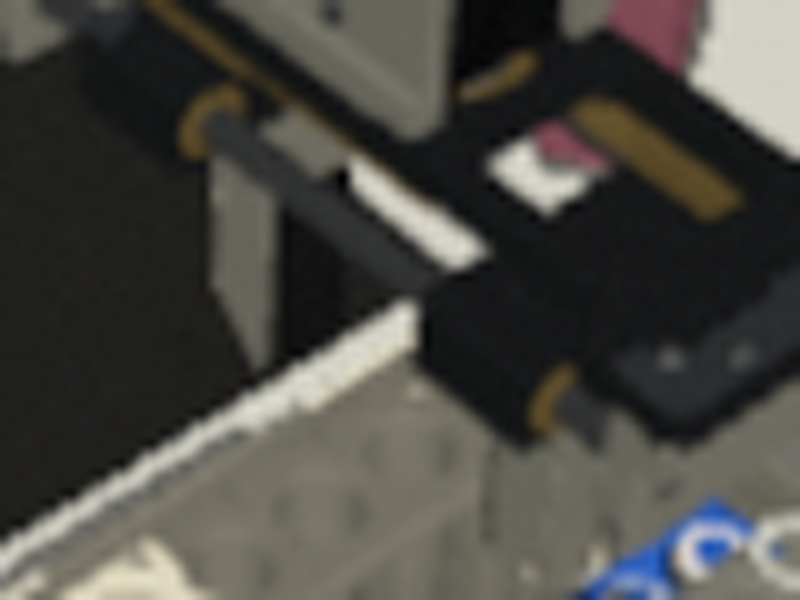

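View pics/s3d.png

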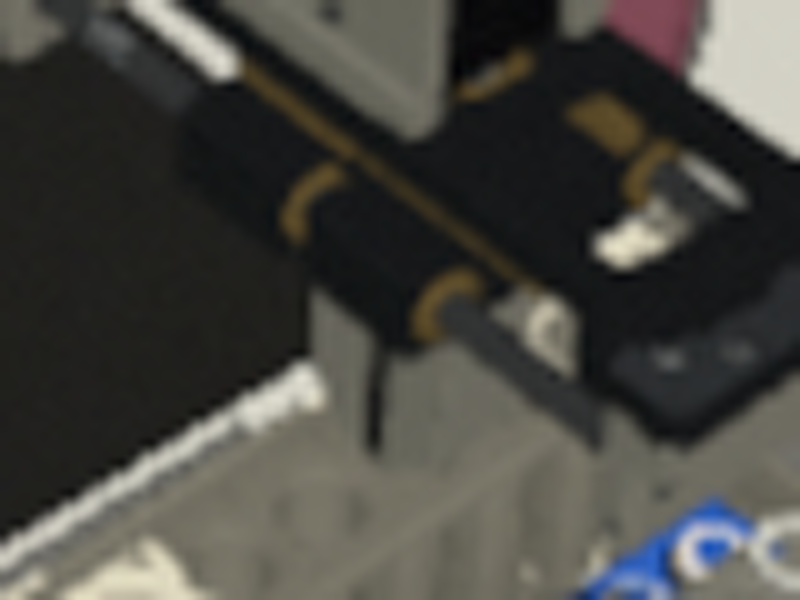

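```bash
python3 - <<'E'
from h import *
P=cloud(load('s3'))
for v in range(240,275):
    r=P[v,318:340]; print(v,' '.join('%d/%d/%d'%tuple(p) if np.isfinite(p).all() else '-' for p in r[::3]))
E
```

```text
240 604/141/157 607/153/168 607/161/174 605/166/177 600/169/177 597/174/178 593/176/178 595/186/187
241 500/32/3 607/153/166 607/161/172 606/168/177 603/172/179 598/175/177 592/177/175 591/182/179
242 502/35/3 608/154/165 607/161/169 608/169/176 604/173/177 599/176/176 592/177/173 584/177/168
243 502/35/1 608/154/162 606/160/166 606/168/172 603/172/173 600/177/175 592/177/171 583/175/163
244 506/40/3 606/153/158 608/163/167 606/168/170 606/176/176 601/178/174 592/177/168 584/176/162
245 506/40/0 582/128/119 608/162/163 607/169/168 607/177/175 600/177/170 597/182/172 583/176/159
246 511/45/4 583/129/118 607/161/159 606/169/165 607/177/172 601/179/170 598/182/170 584/177/157
247 512/46/2 583/130/116 582/136/120 607/169/163 606/176/168 601/178/167 598/183/169 597/189/173
248 517/51/6 583/129/112 582/137/118 607/169/160 606/176/166 600/178/163 600/185/168 596/189/170
249 518/52/4 582/129/109 582/137/116 580/143/119 607/178/165 600/179/161 600/186/167 598/191/170
250 521/56/6 583/129/107 582/137/113 579/142/115 606/176/160 582/161/132 599/185/163 600/193/170
251 521/57/4 583/130/104 582/1
[... 1506 characters left out ...]
0 588/155/83 580/155/78 576/159/79 560/153/61 557/158/64
268 603/145/82 587/137/64 585/143/68 590/156/83 584/159/81 567/151/62 560/153/58 557/158/61
269 605/147/82 587/137/60 595/153/80 590/157/81 583/158/76 568/152/61 560/153/55 556/158/57
270 606/149/82 601/152/81 597/155/81 592/160/81 584/159/75 567/152/56 560/153/53 557/159/56
271 608/150/81 602/153/79 599/158/81 592/159/78 583/158/70 569/153/56 561/154/51 555/157/49
272 608/151/80 603/154/78 600/159/81 592/160/75 583/159/69 566/151/48 560/154/47 557/159/50
273 610/153/80 603/154/76 601/161/80 584/152/59 584/160/66 566/152/46 560/154/45 556/158/45
274 613/157/82 608/160/81 601/160/76 584/152/57 582/158/60 566/152/43 560/154/41 555/158/40
```

>>> {"api": "carry_out", "payload": {
  "motion": [
    [0.35, 0, 0, -4, 0],
    [0.35, 0, 0, -4, 0],
    [0.35, 0, 0, -4, 0],
    [0.35, 0, 0, -4, 0],
    [0.35, 0, 0, -4, 0],
    [0.35, 0, 0, -4, 0]
  ]
}}

```text
time: 3.92
tool_pos: [570.1, 146.3, 60.3]
tcp_rot: [-3.14, -0.001, -3.122]
contact_force: [-0.6, 0.4, 0.2]
grip_width: 55.7
```

```bash
python3 - <<'E'
from h import *
cap('wrist','w4');c=cap('scene','s4')
cv2.imwrite('pics/s4d.png',cv2.resize(c['color'][215:275,290:370],(800,600),interpolation=cv2.INTER_CUBIC)[:,:,::-1])
go(569,146,20,1.3)
P=cloud(c)
m=(abs(P[...,1]-146)<55)&(abs(P[...,0]-575)<12)&(P[...,2]>84)&(P[...,2]<125)
for a in (-50,-40,-35,35,40,50):
    mm=m&(abs(P[...,1]-146-a)<5); print(a,mm.sum(),np.nanmin(P[mm][:,2]) if mm.any() else '')
E
```

```text
t 4.03 pos [570.1 146.3  60.3] yaw -178.87 -> shift [ 1.  -0.3 40.3] spin -0.17 q [ 0.12  0.59  1.52 -0.    1.04 -1.47] F [0.2 0.2 0.7] w 58.8
-50 5 113.86328562408278
-40 32 95.99755479973169
-35 73 91.31265700949336
35 41 92.56704048912127
40 47 95.79174900207488
50 26 106.29916156107947
```

View pics/s4d.png

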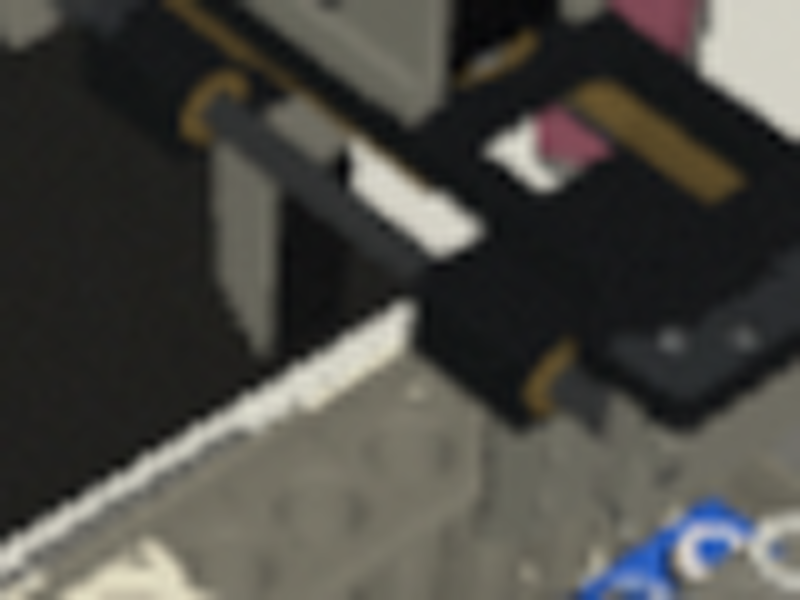

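>>> {"api": "carry_out", "payload": {
  "motion": [
    [0.35, 0.5, 0, 10, 0],
    [0.35, 1, 0, 20, 0],
    [0.35, 1, 0, 30, 0],
    [0.35, 1, 0, 36, 0],
    [0.35, 1, 0, 38, 0]
  ]
}}

```text
time: 4.65
tool_pos: [568.8, 146.2, 21.7]
tcp_rot: [-3.14, -0.002, -3.122]
contact_force: [0.5, -1.1, -0.5]
grip_width: 59.5
```

```bash
python3 - <<'E'
from h import *
cap('wrist','w5');c=cap('scene','s5')
cv2.imwrite('pics/s5d.png',cv2.resize(c['color'][215:290,280:380],(800,600),interpolation=cv2.INTER_CUBIC)[:,:,::-1])
go(569,146,20,1.3)
E
```

```text
t 4.75 pos [569.  146.2  22.1] yaw -178.87 -> shift [ 0.  -0.2  2.1] spin -0.17 q [ 0.12  0.64  1.55 -0.    0.95 -1.47] F [-0.2 -0.2  0.1] w 59.5
```

View pics/s5d.png

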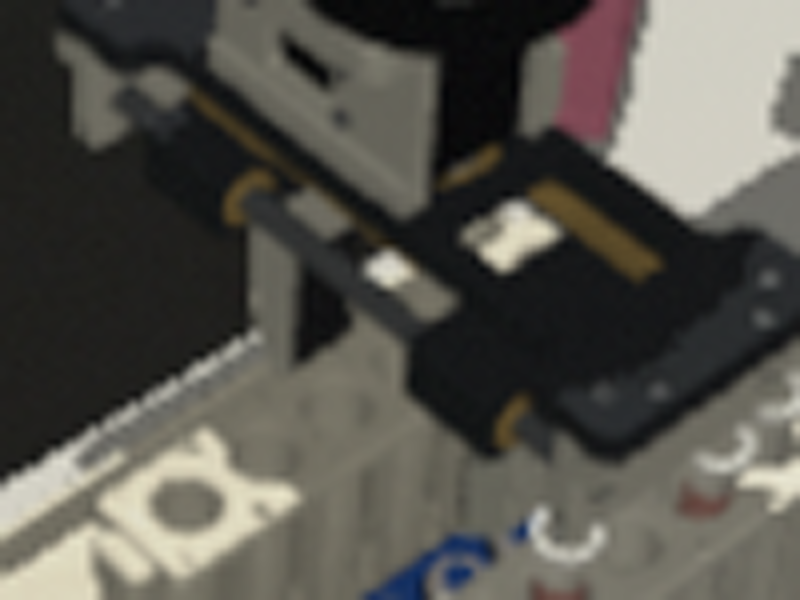

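View pics/w5.png

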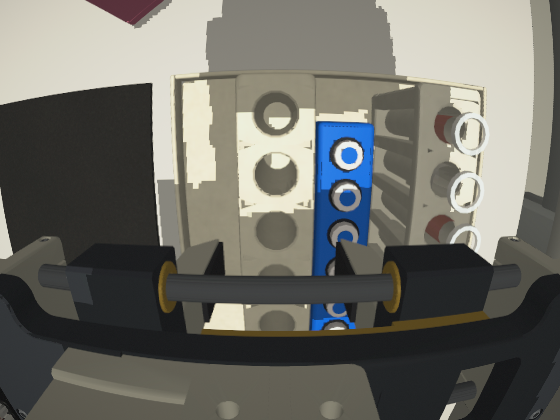

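>>> {"api": "carry_out", "payload": {
  "motion": [
    [1, 0, 0, 0, 0],
    [1, 0, 0, 0, 0],
    [1, 0, 0, 0, 0],
    [1, 0, 0, 0, 0],
    [1, 0, 0, 0, 0],
    [1, 0, 0, 0, 0]
  ]
}}

```text
time: 5.5
tool_pos: [569.1, 146.2, 22.2]
tcp_rot: [-3.14, -0.001, -3.122]
contact_force: [-0.8, -0.1, 1.8]
grip_width: 31.5
```

>>> {"api": "carry_out", "payload": {
  "motion": [
    [1, 0, 0, -10, 0],
    [1, 0, 0, -25, 0],
    [1, 0, 0, -45, 0],
    [1, 0, 0, -60, 0],
    [1, 0, 0, -60, 0]
  ]
}}

```text
time: 6.12
tool_pos: [570.1, 146.5, 84.0]
tcp_rot: [-3.141, 0.002, -3.122]
contact_force: [-0.2, -0.3, -1.0]
grip_width: 32.3
```

```bash
python3 - <<'E'
from h import *
c=cap('scene','s6')
cv2.imwrite('pics/s6c.png',cv2.resize(c['color'][170:350,230:430],(720,600),interpolation=cv2.INTER_CUBIC)[:,:,::-1])
go(576,-63,84,0)
E
```

```text
t 6.17 pos [569.4 146.3  82.8] yaw -178.87 -> shift [  -2.4 -209.4   -0.9] spin 1.13 q [ 0.12  0.56  1.5  -0.    1.08 -1.47] F [-0.1  0.6 -1.4] w 32.3
```

View pics/s6c.png

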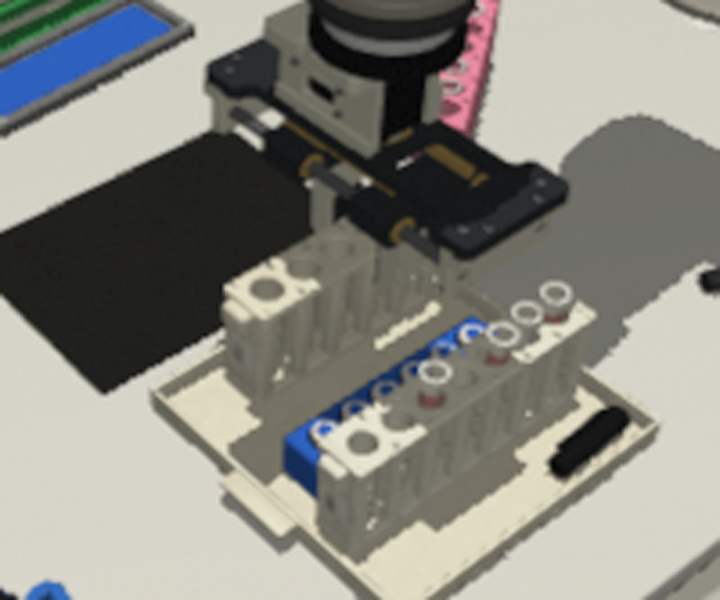

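>>> {"api": "carry_out", "payload": {
  "motion": [
    [1, 0, -20, 0, 0],
    [1, -1, -55, 0, 0],
    [1, -1, -95, 0, 0],
    [1, -2, -135, 0, 0],
    [1, -2, -170, 0, 0],
    [1, -2, -195, 0, 0],
    [1, -2, -209, 0, 0],
    [1, -2, -209, 0, 0]
  ]
}}

```text
time: 7.18
tool_pos: [575.1, -63.6, 82.6]
tcp_rot: [-3.141, -0.001, -3.124]
contact_force: [0.5, -0.2, -1.3]
grip_width: 32.1
```

```bash
python3 - <<'E'
from h import *
go(576,-63,22,1)
E
```

```text
t 7.17 pos [575.1 -63.6  82.6] yaw -178.97 -> shift [-0.9  0.6 60.6] spin 0.03 q [-0.24  0.55  1.53 -0.    1.07 -1.83] F [ 0.5 -0.2 -1.3] w 32.1
```

>>> {"api": "carry_out", "payload": {
  "motion": [
    [1, 0, 0, 20, 0],
    [1, 0, 0, 40, 0],
    [1, 0, 0, 52, 0],
    [1, 0, 0, 57, 0],
    [1, 0, 0, 60, 0],
    [1, 0, 0, 61, 0]
  ]
}}

```text
time: 7.92
tool_pos: [575.4, -63.6, 22.0]
tcp_rot: [-3.141, 0.0, -3.123]
contact_force: [0.2, 0.6, -0.7]
grip_width: 31.8
```

```bash
python3 - <<'E'
from h import *
go(576,-63,21.2,1)
c=cap('scene','s7')
cv2.imwrite('pics/s7c.png',cv2.resize(c['color'][150:330,200:400],(720,600),interpolation=cv2.INTER_CUBIC)[:,:,::-1])
E
```

```text
t 7.92 pos [575.4 -63.6  22. ] yaw -178.96 -> shift [-0.6  0.6  0.8] spin 0.04 q [-0.24  0.62  1.58 -0.    0.94 -1.83] F [ 0.2  0.6 -0.7] w 31.8
```

View pics/s7c.png

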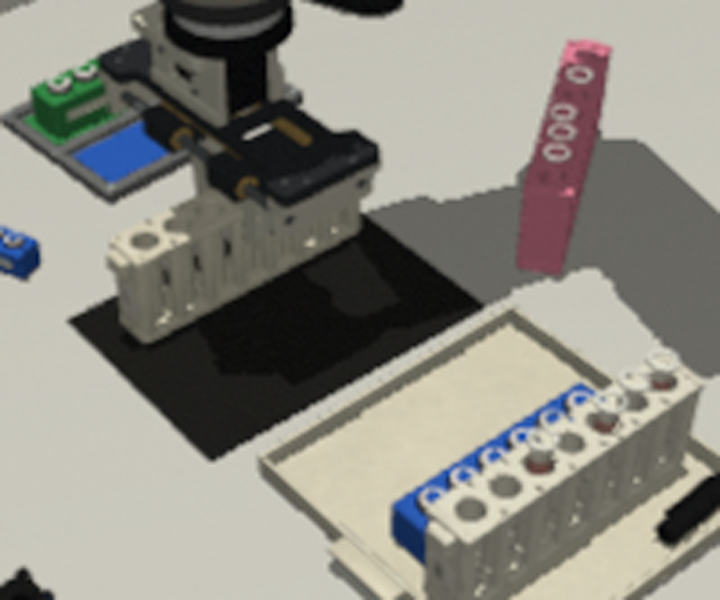

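>>> {"api": "carry_out", "payload": {
  "motion": [
    [1, 0, 0, 1, 0],
    [1, 0, 0, 1, 0],
    [0.35, 0, 0, 1, 0],
    [0.35, 0, 0, 1, 0],
    [0.35, 0, 0, 0.5, 0],
    [0.35, 0, 0, 0, 0],
    [0.35, 0, 0, -30, 0],
    [0.35, 0, 0, -70, 0],
    [0.35, 0, 0, -110, 0],
    [0.35, 0, 0, -110, 0]
  ]
}}

```text
time: 9.22
tool_pos: [577.5, -64.0, 135.4]
tcp_rot: [-3.139, 0.007, -3.123]
contact_force: [-0.4, 0.7, -0.1]
grip_width: 59.5
```

```bash
python3 - <<'E'
from h import *
go(568.5,222.3,132,1.3)
c=cap('top','t8'); cv2.imwrite('pics/t8c.png',cv2.resize(c['color'][135:260,155:425],None,fx=2.9,fy=2.9)[:,:,::-1])
E
```

```text
t 9.22 pos [577.5 -64.  135.4] yaw -178.96 -> shift [  3.8 286.4   2.5] spin -0.26 q [-0.24  0.49  1.46 -0.    1.18 -1.83] F [-0.4  0.7 -0.1] w 59.5
```

View pics/t8c.png

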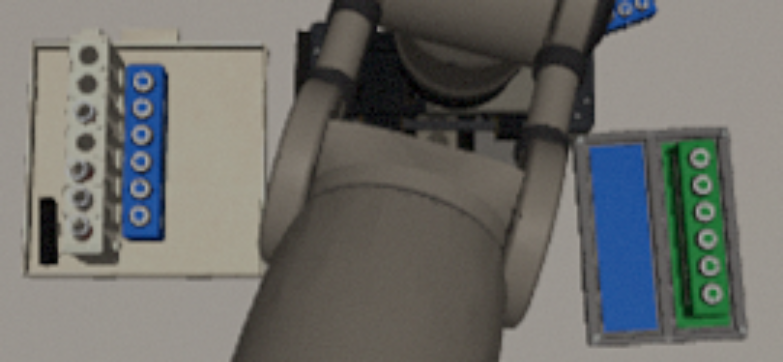

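>>> {"api": "carry_out", "payload": {
  "motion": [
    [0.35, 0, 30, 0, 0],
    [0.35, 1, 75, 0, 0],
    [0.35, 2, 120, 0, 0],
    [0.35, 3, 165, 0, 0],
    [0.35, 3.5, 210, 0, 0],
    [0.35, 4, 250, 0, 0],
    [0.35, 4, 278, 0, 0],
    [0.35, 4, 286, 0, 0],
    [0.35, 4, 286, 0, 0]
  ]
}}

```text
time: 10.4
tool_pos: [566.4, 221.8, 131.6]
tcp_rot: [-3.139, 0.001, -3.123]
contact_force: [0.8, -0.0, 0.1]
grip_width: 59.8
```

```bash
python3 - <<'E'
from h import *
cap('wrist','w9')
go(568.5,222.3,22,1.3)
E
```

```text
t 10.45 pos [566.7 221.3 131.9] yaw -178.98 -> shift [ -1.7   1.3 109.9] spin -0.28 q [ 0.25  0.55  1.38 -0.    1.22 -1.34] F [-0.3  0.7  0.3] w 60.0
```

View pics/w9.png

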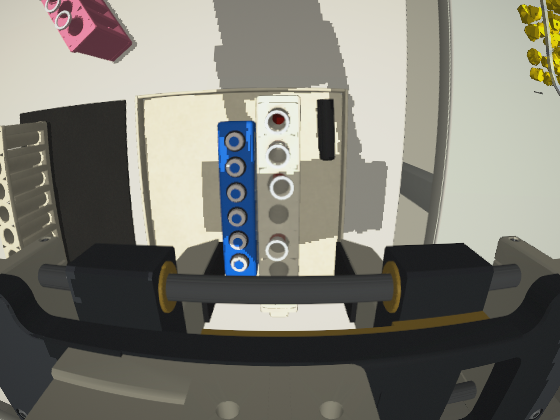

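>>> {"api": "carry_out", "payload": {
  "motion": [
    [0.35, -1, 1, 30, 0],
    [0.35, -1.5, 1, 60, 0],
    [0.35, -1.5, 1, 85, 0],
    [0.35, -1.5, 1, 100, 0],
    [0.35, -1.5, 1, 107, 0],
    [0.35, -1.5, 1, 110, 0],
    [0.35, -1.5, 1, 110, 0]
  ]
}}

```text
time: 11.32
tool_pos: [568.7, 222.0, 22.5]
tcp_rot: [-3.139, 0.003, -3.124]
contact_force: [0.7, -1.1, -0.1]
grip_width: 59.5
```

>>> {"api": "carry_out", "payload": {
  "motion": [
    [1, 0, 0, 0, 0],
    [1, 0, 0, 0, 0],
    [1, 0, 0, 0, 0],
    [1, 0, 0, 0, 0],
    [1, 0, 0, 0, 0],
    [1, 0, 0, 0, 0]
  ]
}}

```text
time: 12.08
tool_pos: [568.8, 222.1, 22.6]
tcp_rot: [-3.139, 0.003, -3.124]
contact_force: [-1.6, 0.1, 2.8]
grip_width: 32.0
```

>>> {"api": "carry_out", "payload": {
  "motion": [
    [1, 0, 0, -8, 0],
    [1, 0, 0, -22, 0],
    [1, 0, 0, -40, 0],
    [1, 0, 0, -55, 0],
    [1, 0, 0, -62, 0],
    [1, 0, 0, -62, 0]
  ]
}}

```text
time: 12.82
tool_pos: [568.9, 222.2, 85.2]
tcp_rot: [-3.14, 0.004, -3.124]
contact_force: [-0.1, 0.3, -0.9]
grip_width: 31.9
```

```bash
python3 - <<'E'
from h import *
go(576,21,84,1)
c=cap('scene','s10')
cv2.imwrite('pics/s10c.png',cv2.resize(c['color'][170:350,230:430],(720,600),interpolation=cv2.INTER_CUBIC)[:,:,::-1])
E
```

```text
t 12.82 pos [568.9 222.2  85.2] yaw -178.98 -> shift [  -3.5 -201.3    1.6] spin 0.02 q [ 0.25  0.59  1.43 -0.    1.12 -1.34] F [-0.1  0.3 -0.9] w 31.9
```

View pics/s10c.png

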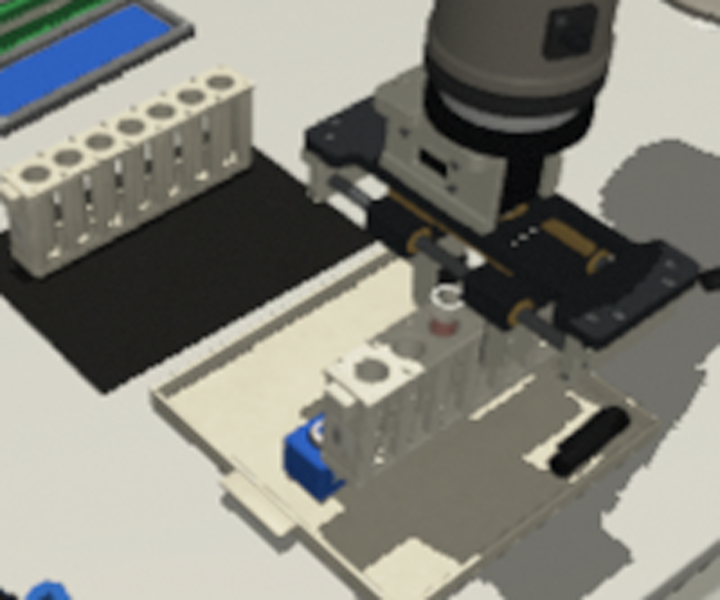

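>>> {"api": "carry_out", "payload": {
  "motion": [
    [1, 0, -10, 0, 0],
    [1, -1, -35, 0, 0],
    [1, -1, -70, 0, 0],
    [1, -2, -105, 0, 0],
    [1, -3, -140, 0, 0],
    [1, -3.5, -170, 0, 0],
    [1, -3.5, -190, 0, 0],
    [1, -3.5, -200, 0, 0],
    [1, -3.5, -201, 0, 0],
    [1, -3.5, -201, 0, 0]
  ]
}}

```text
time: 14.12
tool_pos: [575.5, 22.0, 84.9]
tcp_rot: [-3.14, 0.003, -3.123]
contact_force: [0.1, 0.0, -2.3]
grip_width: 31.8
```

```bash
python3 - <<'E'
from h import *
go(576,21,21.3,1)
E
```

```text
t 14.12 pos [575.5  22.   84.9] yaw -178.94 -> shift [-0.3 -0.9 63.6] spin 0.06 q [-0.09  0.54  1.53 -0.    1.07 -1.68] F [ 0.1  0.  -2.3] w 31.8
```

>>> {"api": "carry_out", "payload": {
  "motion": [
    [1, 0, -1, 15, 0],
    [1, 0, -1, 32, 0],
    [1, 0, -1, 46, 0],
    [1, 0, -1, 56, 0],
    [1, 0, -1, 61, 0],
    [1, 0, -1, 63, 0],
    [1, 0, -1, 63.5, 0],
    [1, 0, -1, 63.5, 0]
  ]
}}

```text
time: 15.12
tool_pos: [575.8, 20.9, 22.1]
tcp_rot: [-3.14, 0.003, -3.123]
contact_force: [-1.9, 0.5, 3.4]
grip_width: 32.2
```

>>> {"api": "carry_out", "payload": {
  "motion": [
    [0.35, 0, 0, 0, 0],
    [0.35, 0, 0, 0, 0],
    [0.35, 0, 0, 0, 0],
    [0.35, 0, 0, -3, 0],
    [0.35, 0, 0, -25, 0],
    [0.35, 0, 0, -60, 0],
    [0.35, 0, 0, -100, 0],
    [0.35, 0, 0, -120, 0],
    [0.35, 0, 0, -120, 0]
  ]
}}

```text
time: 16.25
tool_pos: [576.5, 21.0, 143.8]
tcp_rot: [-3.139, 0.007, -3.123]
contact_force: [0.6, -0.3, 0.3]
grip_width: 59.9
```

```bash
python3 - <<'E'
from h import *
go(569,184,120,1.5)
c=cap('scene','s11')
cv2.imwrite('pics/s11c.png',cv2.resize(c['color'][150:330,200:420],(733,600),interpolation=cv2.INTER_CUBIC)[:,:,::-1])
c=load('t8');P=cloud(c);I=c['color'].astype(int);z=P[...,2]
R,G,B=I[...,0],I[...,1],I[...,2]
m=np.zeros(z.shape,bool);m[150:225,195:217]=1
rect(P,m&(B>R+40)&(z>30)&(z<42),'blue')
E
```

```text
t 16.25 pos [576.5  21.  143.8] yaw -178.94 -> shift [  4.6 163.1  23.4] spin -0.44 q [-0.1   0.48  1.46 -0.    1.2  -1.68] F [ 0.6 -0.3  0.3] w 59.9
blue 518 ctr [568.3 183.4] size [ 32.8 148.4] longdir 1.54 medz 37.1
```

View pics/s11c.png

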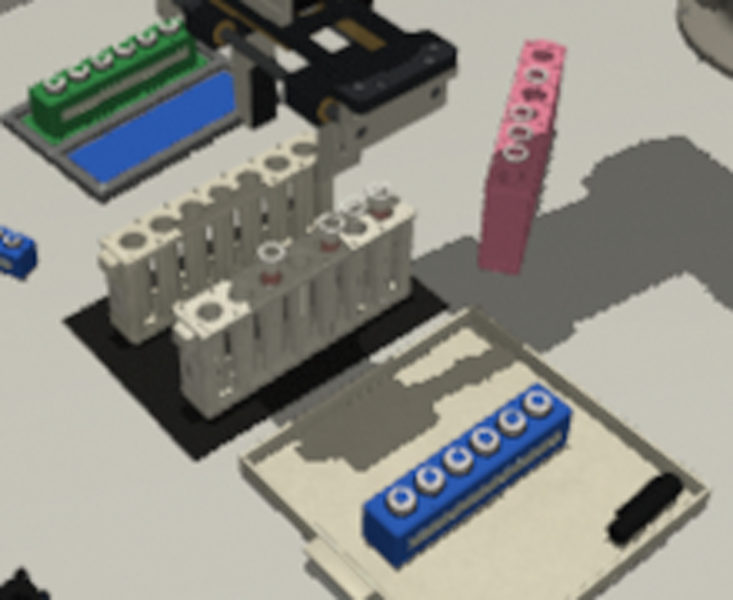

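>>> {"api": "carry_out", "payload": {
  "motion": [
    [0.35, 0, 25, 0, 0],
    [0.35, 2, 65, 0, 0],
    [0.35, 3, 105, 0, 0],
    [0.35, 4, 140, 0, 0],
    [0.35, 5, 158, 5, -0.4],
    [0.35, 5, 162.7, 10, -0.4],
    [0.35, 5, 162.7, 10, -0.4]
  ]
}}

```text
time: 17.18
tool_pos: [567.1, 182.9, 130.7]
tcp_rot: [-3.139, 0.002, -3.116]
contact_force: [-0.7, -0.4, -0.1]
grip_width: 59.6
```

```bash
python3 - <<'E'
from h import *
cap('wrist','w12')
go(568.5,183.5,-18,1.5)
E
```

```text
t 17.23 pos [567.5 182.6 131.3] yaw -178.59 -> shift [ -0.6   1.3 149.3] spin -0.09 q [ 0.18  0.52  1.42 -0.    1.2  -1.41] F [-0.1  0.   0.2] w 60.0
```

View pics/w12.png

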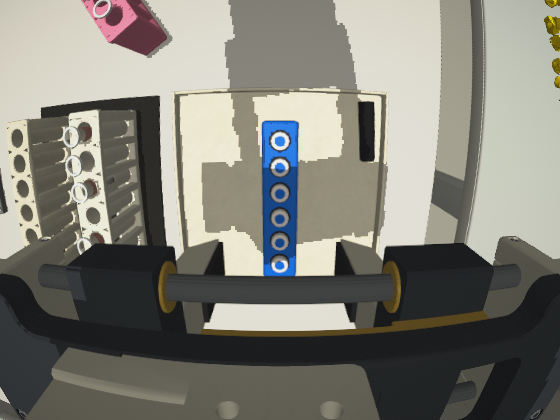

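>>> {"api": "carry_out", "payload": {
  "motion": [
    [0.35, -0.6, 1, 30, 0],
    [0.35, -0.6, 1, 70, 0],
    [0.35, -0.6, 1, 105, 0],
    [0.35, -0.6, 1, 130, 0],
    [0.35, -0.6, 1, 140, 0],
    [0.35, -0.6, 1, 140, 0]
  ]
}}

```text
time: 17.98
tool_pos: [568.6, 182.6, -8.8]
tcp_rot: [-3.139, 0.002, -3.118]
contact_force: [-0.1, -0.2, 0.9]
grip_width: 59.8
```

```bash
python3 - <<'E'
from h import *
go(568.5,183.5,-18,1.5)
c=cap('scene','s13')
cv2.imwrite('pics/s13c.png',cv2.resize(c['color'][190:350,250:430],(675,600),interpolation=cv2.INTER_CUBIC)[:,:,::-1])
P=cloud(c)
m=(abs(P[...,1]-183)<45)&(abs(P[...,0]-580)<5)&(P[...,2]>5)&(P[...,2]<60)
for a in (-40,-35,35,40,45):
    mm=m&(abs(P[...,1]-183-a)<4); print(a,mm.sum(),np.sort(P[mm][:,2])[:6].round(0) if mm.any() else '')
E
```

```text
t 17.98 pos [568.6 182.6  -8.8] yaw -178.64 -> shift [0.1 1.  9.2] spin -0.14 q [ 0.18  0.69  1.55 -0.    0.9  -1.41] F [-0.1 -0.2  0.9] w 59.8
-40 31 [ 5.  6.  7. 27. 29. 30.]
-35 53 [ 5. 21. 22. 22. 26. 26.]
35 33 [ 5.  6. 23. 25. 26. 27.]
40 30 [ 5.  5.  6.  6. 27. 30.]
45 18 [ 5.  6.  6. 32. 35. 39.]
```

View pics/s13c.png

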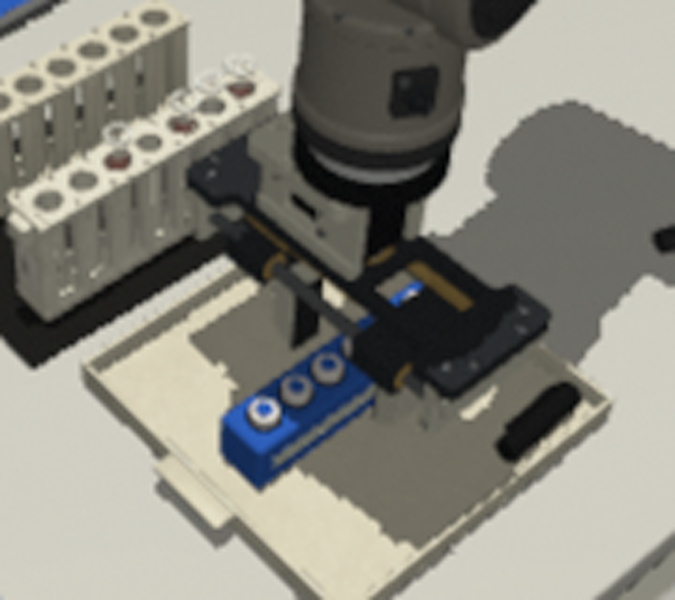

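>>> {"api": "carry_out", "payload": {
  "motion": [
    [0.35, 0, 0.7, 4, 0],
    [0.35, 0, 0.7, 7, 0],
    [0.35, 0, 0.7, 7.5, 0],
    [1, 0, 0.7, 7.5, 0],
    [1, 0, 0.7, 7.5, 0],
    [1, 0, 0.7, 7.5, 0],
    [1, 0, 0.7, 7.5, 0],
    [1, 0, 0.7, 7.5, 0],
    [1, 0, 0.7, 7.5, 0]
  ]
}}

```text
time: 19.15
tool_pos: [569.2, 183.5, -15.4]
tcp_rot: [-3.139, 0.004, -3.118]
contact_force: [-0.0, -0.4, 1.2]
grip_width: 31.8
```

```bash
python3 - <<'E'
from h import *
go(510.2,-229.5,-14,4.1)
E
```

```text
t 19.15 pos [569.2 183.5 -15.4] yaw -178.63 -> shift [  68.9 -411.5   -0.6] spin -2.73 q [ 0.19  0.7   1.55 -0.    0.89 -1.41] F [-0.  -0.4  1.2] w 31.8
```

>>> {"api": "carry_out", "payload": {
  "motion": [
    [1, 0, 0, -10, 0],
    [1, 0, 0, -30, 0],
    [1, 0, 0, -60, 0],
    [1, 0, 0, -90, 0],
    [1, 0, 0, -115, 0],
    [1, 0, 0, -130, 0],
    [1, 0, 0, -130, 0]
  ]
}}

```text
time: 20.02
tool_pos: [569.2, 184.0, 115.6]
tcp_rot: [-3.139, 0.006, -3.118]
contact_force: [-0.2, -0.0, -2.0]
grip_width: 31.9
```

```bash
python3 - <<'E'
from h import *
go(511,-229.5,115,4.1)
c=cap('scene','s14')
cv2.imwrite('pics/s14c.png',cv2.resize(c['color'][120:330,200:430],(657,600),interpolation=cv2.INTER_CUBIC)[:,:,::-1])
E
```

```text
t 20.02 pos [569.2 184.  115.6] yaw -178.62 -> shift [  68.1 -412.     1.1] spin -2.72 q [ 0.19  0.54  1.43 -0.    1.16 -1.41] F [-0.2 -0.  -2. ] w 31.9
```

View pics/s14c.png

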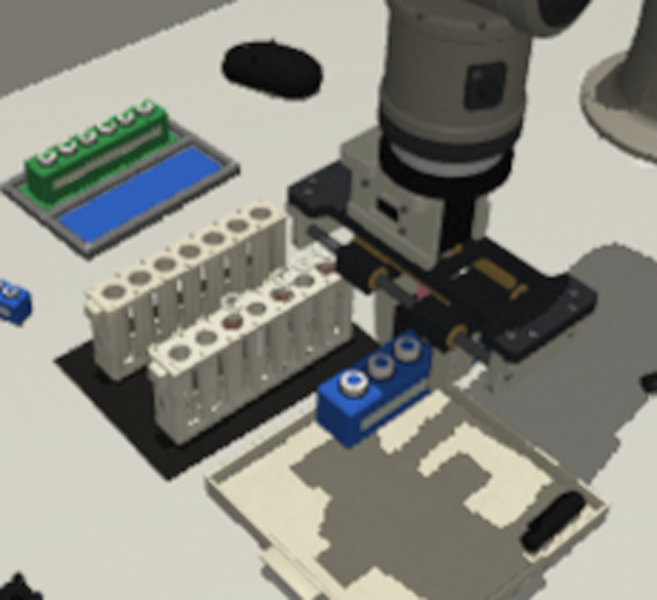

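>>> {"api": "carry_out", "payload": {
  "motion": [
    [1, 0, -20, 0, 0],
    [1, 5, -60, 0, 0],
    [1, 12, -110, 0, 0],
    [1, 20, -165, 0, -0.5],
    [1, 30, -220, 0, -1],
    [1, 40, -275, 0, -1.5],
    [1, 50, -325, 0, -2],
    [1, 60, -370, 0, -2.5],
    [1, 66, -400, 0, -2.7],
    [1, 68, -412, 0, -2.7]
  ]
}}

```text
time: 21.32
tool_pos: [508.9, -231.8, 114.2]
tcp_rot: [-3.14, 0.002, -3.073]
contact_force: [0.2, -0.0, -1.9]
grip_width: 31.8
```

>>> {"api": "carry_out", "payload": {
  "motion": [
    [1, 0, 0, 0, 0],
    [1, 0, 0, 0, 0]
  ]
}}

```text
time: 21.58
tool_pos: [508.6, -230.8, 113.8]
tcp_rot: [-3.14, 0.001, -3.073]
contact_force: [0.4, 0.4, -1.5]
grip_width: 31.8
```

```bash
python3 - <<'E'
from h import *
go(511,-229.5,115,4.1)
c=cap('wrist','w15'); cap('scene','s15')
E
```

```text
t 21.57 pos [ 508.6 -230.8  113.8] yaw -176.06 -> shift [-2.4  1.2 -1.2] spin -0.16 q [-0.56  0.48  1.55 -0.    1.11 -2.2 ] F [ 0.4  0.4 -1.5] w 31.8
```

View pics/w15.png

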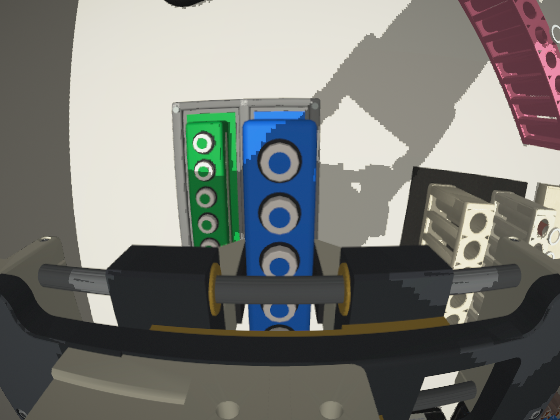

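View pics/s15.png

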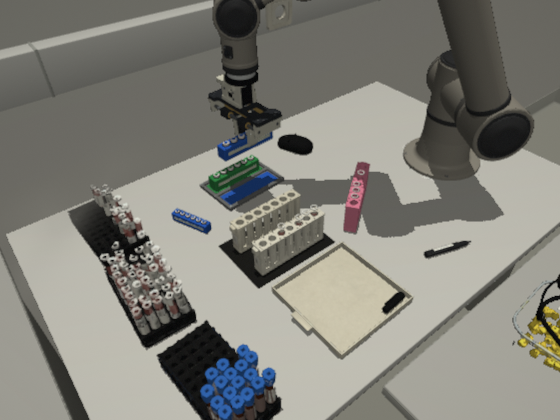

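>>> {"api": "carry_out", "payload": {
  "motion": [
    [1, -1, 0, 25, 0],
    [1, -2, 1, 55, 0],
    [1, -2.4, 1, 85, 0],
    [1, -2.4, 1, 105, 0],
    [1, -2.4, 1, 115, 0],
    [1, -2.4, 1, 118, 0],
    [1, -2.4, 1, 118, 0]
  ]
}}

```text
time: 22.55
tool_pos: [512.1, -229.7, -3.3]
tcp_rot: [-3.139, 0.003, -3.072]
contact_force: [0.5, -0.2, -0.8]
grip_width: 32.0
```

```bash
python3 - <<'E'
from h import *
go(511,-229.5,-13.4,4.1)
c=cap('wrist','w16'); c=cap('scene','s16')
cv2.imwrite('pics/s16c.png',cv2.resize(c['color'][120:230,190:310],(654,600),interpolation=cv2.INTER_CUBIC)[:,:,::-1])
E
```

```text
t 22.55 pos [ 512.1 -229.7   -3.3] yaw -175.99 -> shift [ 1.1  0.3 10.1] spin -0.09 q [-0.56  0.63  1.66 -0.    0.85 -2.2 ] F [ 0.5 -0.2 -0.8] w 32.0
```

View pics/s16c.png

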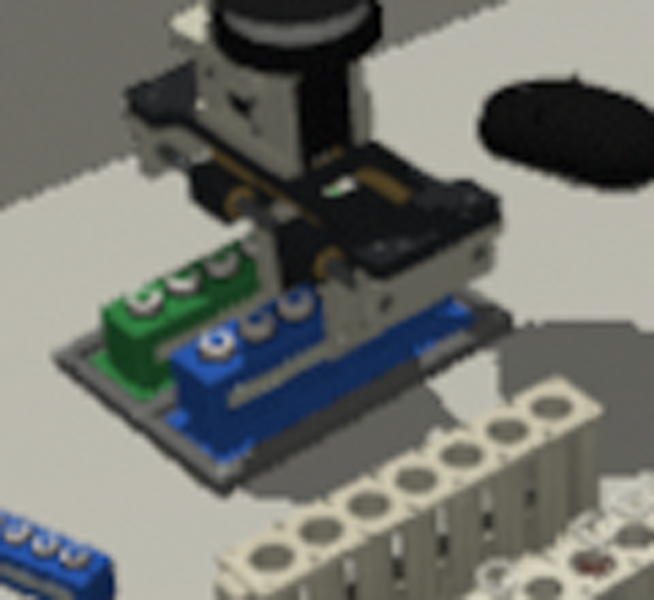

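View pics/w16.png

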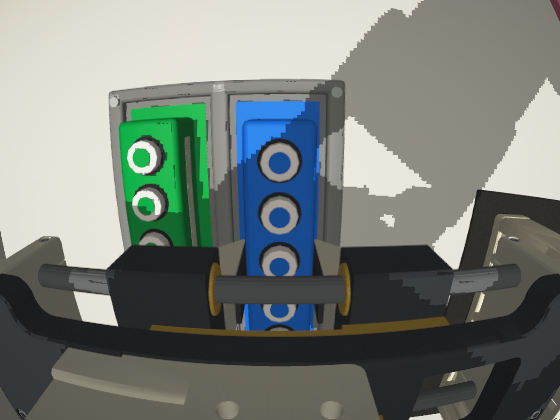

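>>> {"api": "carry_out", "payload": {
  "motion": [
    [1, 1, 0, 4, 0],
    [1, 1, 0, 7.5, 0],
    [1, 1, 0, 9.5, 0],
    [1, 1, 0, 10.2, 0],
    [1, 1, 0, 10.2, 0]
  ]
}}

```text
time: 23.28
tool_pos: [511.0, -230.0, -13.0]
tcp_rot: [-3.139, 0.003, -3.072]
contact_force: [-3.0, 0.8, 2.8]
grip_width: 31.8
```

```bash
python3 - <<'E'
from h import *
go(511,-229.5,-13.4,4.1)
c=cap('wrist','w17')
E
```

```text
t 23.27 pos [ 511. -230.  -13.] yaw -176.01 -> shift [0.  0.5 0.4] spin -0.11 q [-0.56  0.65  1.66 -0.    0.83 -2.2 ] F [-3.   0.8  2.8] w 31.8
```

View pics/w17.png

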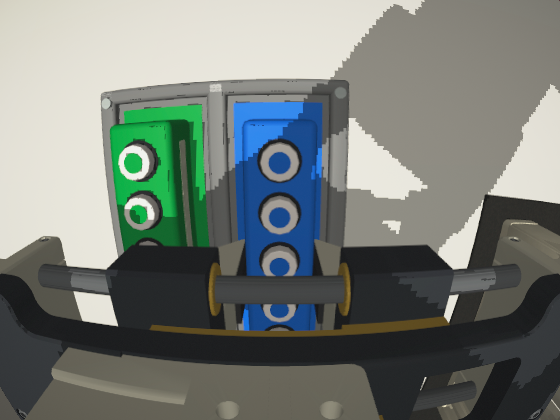

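>>> {"api": "carry_out", "payload": {
  "motion": [
    [0.57, 0, 0, 0, 0],
    [0.57, 0, 0, 0, 0],
    [0.57, 0, 0, 0, 0],
    [0.57, 0, 0, 0, 0],
    [0.57, 0, 0, -10, 0],
    [0.57, 0, 0, -40, 0],
    [0.57, 0, 0, -90, 0],
    [0.57, 0, 0, -140, 0],
    [0.57, 0, 0, -140, 0]
  ]
}}

```text
time: 24.45
tool_pos: [513.0, -231.1, 132.1]
tcp_rot: [-3.133, 0.011, -3.072]
contact_force: [0.5, 0.4, 0.0]
grip_width: 39.1
```

```bash
python3 - <<'E'
from h import *
go(575.8,20.9,125,1)
c=cap('scene','s18');cap('wrist','w18')
cv2.imwrite('pics/s18c.png',cv2.resize(c['color'][120:290,180:340],(565,600),interpolation=cv2.INTER_CUBIC)[:,:,::-1])
P=cloud(c);I=c['color'].astype(int);R,G,B=I[...,0],I[...,1],I[...,2]
rect(P,(P[...,2]>35)&(P[...,2]<44)&(abs(P[...,0]-511)<90)&(abs(P[...,1]+229)<25),'blue in slot')
E
```

```text
t 24.45 pos [ 513.  -231.1  132.1] yaw -176.0 -> shift [-80.1 247.1   6. ] spin 3.0 q [-0.56  0.46  1.53 -0.    1.14 -2.2 ] F [0.5 0.4 0. ] w 39.1
blue in slot 357 ctr [ 516.1 -229.6] size [ 37.  149.4] longdir 3.69 medz 39.9
```

View pics/s18c.png

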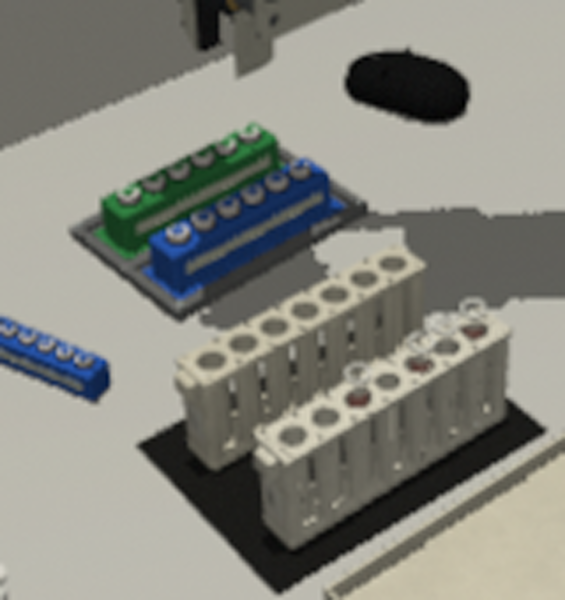

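View pics/w18.png

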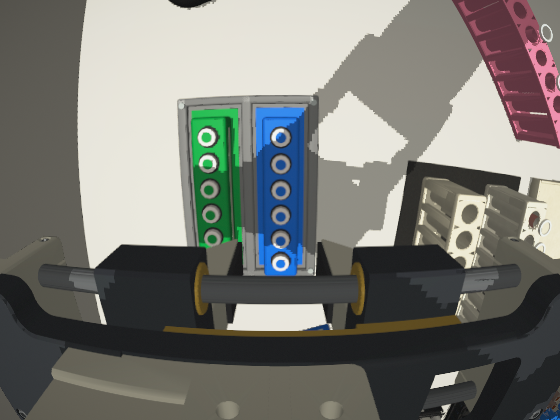

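>>> {"api": "carry_out", "payload": {
  "motion": [
    [0.35, -10, 30, 0, 0],
    [0.35, -24, 75, 0, 0.5],
    [0.35, -39, 120, 0, 1],
    [0.35, -54, 165, 0, 2],
    [0.35, -68, 210, 0, 2.5],
    [0.35, -77, 238, 3, 3],
    [0.35, -80, 247, 6, 3],
    [0.35, -80, 247, 6, 3],
    [0.35, -80, 247, 6, 3]
  ]
}}

```text
time: 25.68
tool_pos: [573.0, 21.1, 121.0]
tcp_rot: [-3.138, 0.004, -3.125]
contact_force: [-1.0, 0.2, -0.1]
grip_width: 59.9
```

```bash
python3 - <<'E'
from h import *
go(575.8,20.9,22.1,1)
cap('wrist','w19');c=cap('top','t19')
cv2.imwrite('pics/t19c.png',cv2.resize(c['color'][165:265,330:430],(600,600),interpolation=cv2.INTER_CUBIC)[:,:,::-1])
P=cloud(c);I=c['color'].astype(int);R,G,B=I[...,0],I[...,1],I[...,2]
m=(abs(P[...,0]-511)<95)&(abs(P[...,1]+229)<30)
rect(P,m&(P[...,2]>32)&(P[...,2]<44)&(B>R+40),'blue in slot')
rect(P,m&(P[...,2]<20)&(B>R+40),'floor')
E
```

```text
t 25.68 pos [573.   21.1 121. ] yaw -179.07 -> shift [-2.5  0.1 98.9] spin -0.07 q [-0.1   0.49  1.5  -0.    1.14 -1.68] F [-1.   0.2 -0.1] w 59.9
blue in slot 528 ctr [ 512.1 -228.7] size [ 32.6 149. ] longdir 3.68 medz 39.5
floor 307 ctr [ 511.8 -230.1] size [ 48.2 165.9] longdir 4.22 medz 6.2
```

View pics/t19c.png

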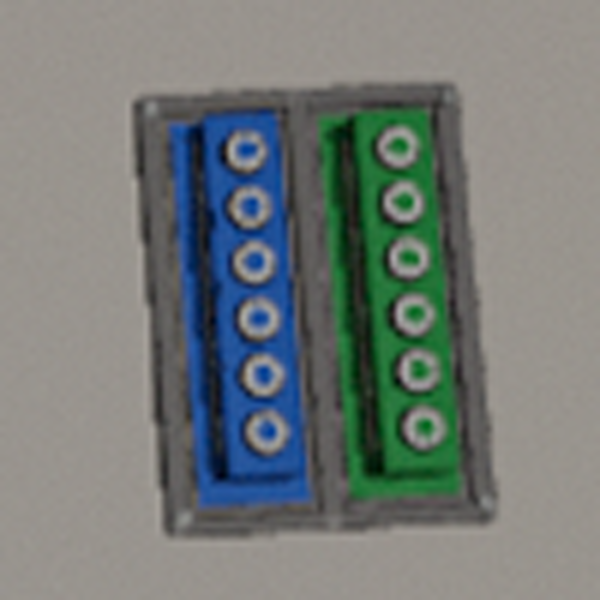

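View pics/w19.png

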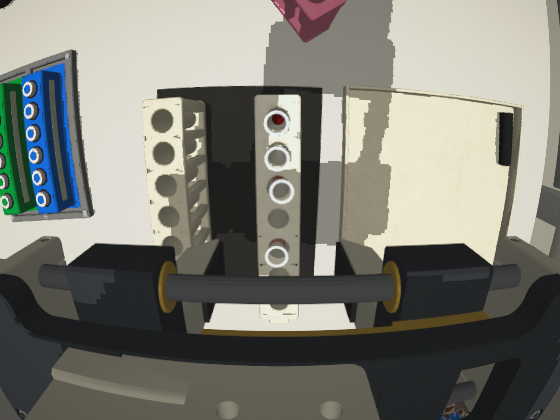

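>>> {"api": "carry_out", "payload": {
  "motion": [
    [0.35, -1, 0, 25, 0],
    [0.35, -2.5, 0, 55, 0],
    [0.35, -2.5, 0, 78, 0],
    [0.35, -2.5, 0, 92, 0],
    [0.35, -2.5, 0, 97, 0],
    [0.35, -2.5, 0, 99, 0],
    [0.35, -2.5, 0, 99, 0]
  ]
}}

```text
time: 26.65
tool_pos: [576.6, 20.7, 23.0]
tcp_rot: [-3.138, 0.005, -3.126]
contact_force: [-0.4, -0.4, -0.4]
grip_width: 59.8
```

>>> {"api": "carry_out", "payload": {
  "motion": [
    [1, 0, 0, 0, 0],
    [1, 0, 0, 0, 0],
    [1, 0, 0, 0, 0],
    [1, 0, 0, 0, 0],
    [1, 0, 0, 0, 0],
    [1, 0, 0, 0, 0]
  ]
}}

```text
time: 27.4
tool_pos: [576.6, 20.7, 23.1]
tcp_rot: [-3.138, 0.006, -3.126]
contact_force: [-0.4, 0.2, 1.7]
grip_width: 31.7
```

>>> {"api": "carry_out", "payload": {
  "motion": [
    [1, 0, 0, -8, 0],
    [1, 0, 0, -22, 0],
    [1, 0, 0, -40, 0],
    [1, 0, 0, -55, 0],
    [1, 0, 0, -62, 0],
    [1, 0, 0, -62, 0]
  ]
}}

```text
time: 28.15
tool_pos: [576.6, 20.9, 85.7]
tcp_rot: [-3.138, 0.007, -3.126]
contact_force: [0.0, 0.1, -1.6]
grip_width: 32.1
```

```bash
python3 - <<'E'
from h import *
go(568.8,222.1,84,1)
E
```

```text
t 28.15 pos [576.6  20.9  85.7] yaw -179.09 -> shift [  4.6 201.3   1. ] spin -0.09 q [-0.09  0.54  1.53 -0.    1.06 -1.68] F [ 0.   0.1 -1.6] w 32.1
```

>>> {"api": "carry_out", "payload": {
  "motion": [
    [1, 0, 10, 0, 0],
    [1, 0, 35, 0, 0],
    [1, 1, 70, 0, 0],
    [1, 2, 105, 0, 0],
    [1, 3, 140, 0, -0.2],
    [1, 4, 170, 0, -0.3],
    [1, 4, 190, 0, -0.3],
    [1, 4, 200, 0, -0.3],
    [1, 4, 201.3, 0, -0.3],
    [1, 4, 201.3, 0, -0.3]
  ]
}}

```text
time: 29.4
tool_pos: [569.4, 221.3, 84.9]
tcp_rot: [-3.138, 0.006, -3.121]
contact_force: [-0.2, -0.2, -1.5]
grip_width: 31.9
```

```bash
python3 - <<'E'
from h import *
go(569.6,222.1,23,1.3)
cap('wrist','w20')
E
```

```text
t 29.4 pos [569.4 221.3  84.9] yaw -178.83 -> shift [ 0.2  1.  61.9] spin -0.13 q [ 0.25  0.59  1.43 -0.01  1.11 -1.34] F [-0.2 -0.2 -1.5] w 31.9
```

View pics/w20.png

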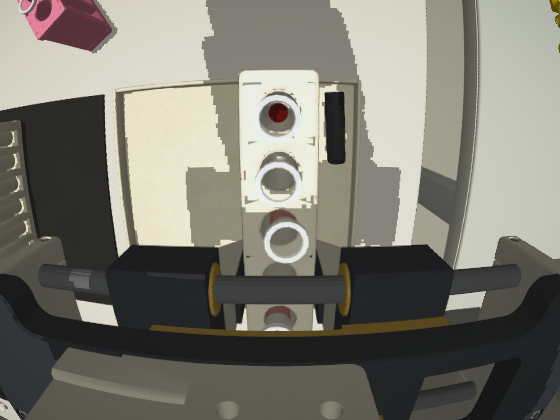

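>>> {"api": "carry_out", "payload": {
  "motion": [
    [1, 0, 1, 15, 0],
    [1, 0, 1, 32, 0],
    [1, 0, 1, 46, 0],
    [1, 0, 1, 55, 0],
    [1, 0, 1, 59, 0],
    [1, 0, 1, 60.5, 0],
    [1, 0, 1, 61, 0],
    [1, 0, 1, 61, 0]
  ]
}}

```text
time: 30.45
tool_pos: [570.1, 222.1, 24.3]
tcp_rot: [-3.138, 0.007, -3.121]
contact_force: [-1.2, 0.7, -2.3]
grip_width: 31.6
```

>>> {"api": "carry_out", "payload": {
  "motion": [
    [1, 0.4, 0, 0.5, 0],
    [1, 0.4, 0, 1, 0],
    [1, 0.4, 0, 1, 0]
  ]
}}

```text
time: 30.82
tool_pos: [569.9, 222.1, 23.7]
tcp_rot: [-3.138, 0.008, -3.121]
contact_force: [0.1, -1.0, 1.2]
grip_width: 31.8
```

Seated (upward force). Release and rise.

>>> {"api": "carry_out", "payload": {
  "motion": [
    [0.35, 0, 0, 0, 0],
    [0.35, 0, 0, 0, 0],
    [0.35, 0, 0, 0, 0],
    [0.35, 0, 0, -3, 0],
    [0.35, 0, 0, -25, 0],
    [0.35, 0, 0, -60, 0],
    [0.35, 0, 0, -100, 0],
    [0.35, 0, 0, -115, 0],
    [0.35, 0, 0, -115, 0]
  ]
}}

```text
time: 31.95
tool_pos: [569.4, 222.6, 139.2]
tcp_rot: [-3.138, 0.009, -3.121]
contact_force: [0.4, -0.0, 0.0]
grip_width: 59.4
```

```bash
python3 - <<'E'
from h import *
go(576,-63.6,125,1)
E
```

```text
t 31.95 pos [569.4 222.6 139.2] yaw -178.84 -> shift [  -0.7 -286.2   15.1] spin 0.16 q [ 0.25  0.54  1.36 -0.01  1.23 -1.34] F [ 0.4 -0.   0. ] w 59.4
```

>>> {"api": "carry_out", "payload": {
  "motion": [
    [0.35, 0, -25, 0, 0],
    [0.35, 0, -70, 0, 0],
    [0.35, 0, -115, 0, 0],
    [0.35, 0, -160, 0, 0],
    [0.35, -1, -205, 0, 0],
    [0.35, -1, -245, 5, 0],
    [0.35, -1, -275, 10, 0],
    [0.35, -1, -286, 15, 0],
    [0.35, -1, -286, 15, 0],
    [0.35, -1, -286, 15, 0]
  ]
}}

```text
time: 33.2
tool_pos: [576.1, -62.2, 124.8]
tcp_rot: [-3.139, 0.009, -3.12]
contact_force: [0.8, -0.8, -0.4]
grip_width: 59.8
```

```bash
python3 - <<'E'
from h import *
go(575.4,-63.6,22,1)
cap('wrist','w21')
c=cap('top','t21');P=cloud(c)
m=np.zeros(P.shape[:2],bool);m[135:235,165:202]=1
rect(P,m&(P[...,2]>76)&(P[...,2]<87),'full now'); 
E
```

```text
t 33.2 pos [576.1 -62.2 124.8] yaw -178.79 -> shift [  1.7  -1.2 102.8] spin 0.21 q [-0.24  0.5   1.48 -0.    1.15 -1.83] F [ 0.8 -0.8 -0.4] w 59.8
full now 813 ctr [568.  222.6] size [ 33.5 186.8] longdir 1.32 medz 81.0
```

View pics/w21.png

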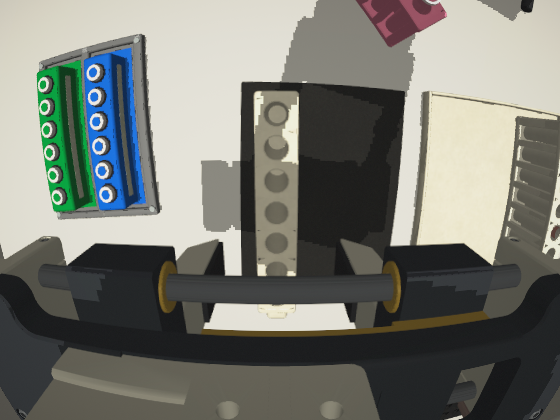

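Full carrier is back at (568.0, 222.6) vs. start (567.8, 222.0). Now the empty one.

>>> {"api": "carry_out", "payload": {
  "motion": [
    [0.35, 1, -1, 25, 0],
    [0.35, 1, -1, 55, 0],
    [0.35, 1.7, -1.2, 80, 0],
    [0.35, 1.7, -1.2, 95, 0],
    [0.35, 1.7, -1.2, 101, 0],
    [0.35, 1.7, -1.2, 102, 0],
    [0.35, 1.7, -1.2, 102, 0]
  ]
}}

```text
time: 34.17
tool_pos: [576.2, -63.8, 24.0]
tcp_rot: [-3.138, 0.011, -3.12]
contact_force: [0.4, 0.2, -0.1]
grip_width: 59.5
```

>>> {"api": "carry_out", "payload": {
  "motion": [
    [1, 0, 0, 0, 0],
    [1, 0, 0, 0, 0],
    [1, 0, 0, 0, 0],
    [1, 0, 0, 0, 0],
    [1, 0, 0, 0, 0],
    [1, 0, 0, 0, 0]
  ]
}}

```text
time: 34.92
tool_pos: [576.3, -63.8, 24.1]
tcp_rot: [-3.138, 0.011, -3.12]
contact_force: [0.0, 0.2, 1.5]
grip_width: 31.4
```

>>> {"api": "carry_out", "payload": {
  "motion": [
    [1, 0, 0, -8, 0],
    [1, 0, 0, -22, 0],
    [1, 0, 0, -40, 0],
    [1, 0, 0, -55, 0],
    [1, 0, 0, -62, 0],
    [1, 0, 0, -62, 0]
  ]
}}

```text
time: 35.67
tool_pos: [575.9, -63.7, 86.7]
tcp_rot: [-3.138, 0.012, -3.12]
contact_force: [0.3, 0.4, -1.0]
grip_width: 32.3
```

```bash
python3 - <<'E'
from h import *
go(569.1,146.2,84,1.2)
E
```

```text
t 35.67 pos [575.9 -63.7  86.7] yaw -178.75 -> shift [  2.2 210.    1.9] spin 0.05 q [-0.24  0.54  1.53 -0.    1.06 -1.83] F [ 0.3  0.4 -1. ] w 32.3
```

>>> {"api": "carry_out", "payload": {
  "motion": [
    [1, 0, 10, 0, 0],
    [1, 0, 35, 0, 0],
    [1, 0.5, 75, 0, 0],
    [1, 1, 115, 0, 0],
    [1, 1, 150, 0, 0],
    [1, 1.5, 180, 0, 0],
    [1, 1.5, 200, 0, 0],
    [1, 1.5, 209, 0, 0],
    [1, 1.5, 210, 0, 0],
    [1, 1.5, 210, 0, 0]
  ]
}}

```text
time: 36.92
tool_pos: [569.9, 145.4, 85.8]
tcp_rot: [-3.138, 0.012, -3.121]
contact_force: [-0.2, 0.3, -0.8]
grip_width: 32.0
```

```bash
python3 - <<'E'
from h import *
go(569.9,146.2,25.1,1.2)
cap('wrist','w22')
E
```

```text
t 36.92 pos [569.9 145.4  85.8] yaw -178.8 -> shift [ 0.7  1.  60.7] spin 0.0 q [ 0.12  0.55  1.5  -0.01  1.07 -1.47] F [-0.2  0.3 -0.8] w 32.0
```

View pics/w22.png

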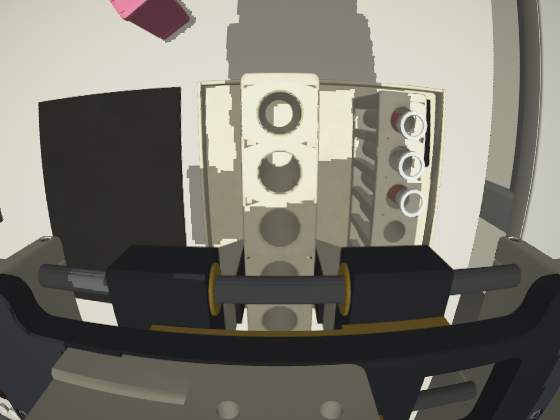

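>>> {"api": "carry_out", "payload": {
  "motion": [
    [1, 0.5, 1, 15, 0],
    [1, 0.5, 1, 32, 0],
    [1, 0.5, 1, 46, 0],
    [1, 0.5, 1, 55, 0],
    [1, 0.5, 1, 59, 0],
    [1, 0.5, 1, 60.5, 0],
    [1, 0.5, 1, 61.3, 0],
    [1, 0.5, 1, 61.6, 0]
  ]
}}

```text
time: 37.98
tool_pos: [570.5, 146.2, 24.7]
tcp_rot: [-3.138, 0.013, -3.121]
contact_force: [0.6, -0.0, -0.5]
grip_width: 32.1
```

>>> {"api": "carry_out", "payload": {
  "motion": [
    [1, 0.5, 0, 0.5, 0],
    [1, 0.5, 0, 0.9, 0],
    [1, 0.5, 0, 0.9, 0]
  ]
}}

```text
time: 38.35
tool_pos: [570.6, 146.2, 24.6]
tcp_rot: [-3.138, 0.014, -3.121]
contact_force: [0.7, -0.5, 5.8]
grip_width: 31.6
```

>>> {"api": "carry_out", "payload": {
  "motion": [
    [0.35, 0, 0, 0, 0],
    [0.35, 0, 0, 0, 0],
    [0.35, 0, 0, 0, 0],
    [0.35, 0, 0, -3, 0],
    [0.35, 0, 0, -25, 0],
    [0.35, 0, 0, -60, 0],
    [0.35, 0, 0, -100, 0],
    [0.35, 0, 0, -120, 0],
    [0.35, 0, 0, -120, 0]
  ]
}}

```text
time: 39.48
tool_pos: [569.8, 146.8, 146.3]
tcp_rot: [-3.138, 0.018, -3.121]
contact_force: [-0.1, -0.4, -1.0]
grip_width: 60.0
```

>>> {"api": "carry_out", "payload": {
  "motion": [
    [0.35, 0, -25, 0, 0],
    [0.35, 0, -70, 0, 0],
    [0.35, 0, -115, 0, 0],
    [0.35, 0, -150, 0, 0],
    [0.35, 0, -165, 0, 0],
    [0.35, 0, -165, 0, 0],
    [0.35, 0, -165, 0, 0]
  ]
}}

```text
time: 40.35
tool_pos: [573.1, -17.0, 146.5]
tcp_rot: [-3.139, 0.018, -3.12]
contact_force: [-0.6, 0.3, -0.2]
grip_width: 59.6
```

```bash
python3 - <<'E'
from h import *
go(576,-18,140,1)
cap('scene','s23');c=cap('top','t23');P=cloud(c);I=c['color'].astype(int);R,G,B=I[...,0],I[...,1],I[...,2]
for f in ('top0','t23'):
    P=cloud(load(f)); z=P[...,2]
    def box(u0,u1,v0,v1):
        m=np.zeros(z.shape,bool);m[v0:v1,u0:u1]=1;return m
    rect(P,box(165,202,135,235)&(z>76)&(z<87),f+' full'); rect(P,box(202,240,135,235)&(z>76)&(z<87),f+' empty')
    I=load(f)['color'].astype(int);R,G,B=I[...,0],I[...,1],I[...,2]
    rect(P,box(380,415,170,250)&(G>R+20)&(G>B+15)&(z>25),f+' green')
m=(abs(P[...,0]-511)<95)&(abs(P[...,1]+229)<30)
rect(P,m&(P[...,2]>32)&(P[...,2]<44)&(B>R+40),'blue in slot')
E
```

```text
t 40.35 pos [573.1 -17.  146.5] yaw -178.76 -> shift [-2.8 -1.1  6.6] spin 0.24 q [-0.16  0.46  1.48  0.    1.18 -1.76] F [-0.6  0.3 -0.2] w 59.6
top0 full 798 ctr [567.8 222. ] size [ 33.  186.5] longdir 1.37 medz 81.0
top0 empty 770 ctr [569.5 145.8] size [ 33.  186.3] longdir 1.2 medz 81.2
top0 green 581 ctr [ 515.1 -291.3] size [ 32.7 150.1] longdir 4.59 medz 39.8
t23 full 811 ctr [567.8 222.6] size [ 33.8 186.4] longdir 1.3 medz 81.2
t23 empty 567 ctr [570.  146.6] size [ 32.2 187.1] longdir 1.23 medz 81.2
t23 green 601 ctr [ 515.6 -291.2] size [ 32.9 150.4] longdir 4.35 medz 40.0
blue in slot 529 ctr [ 512.3 -228.7] size [ 32.6 149.8] longdir 4.06 medz 39.6
```

View pics/s23.png

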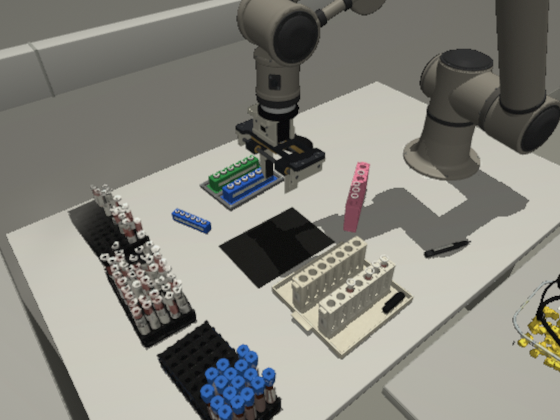

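View pics/t23.png

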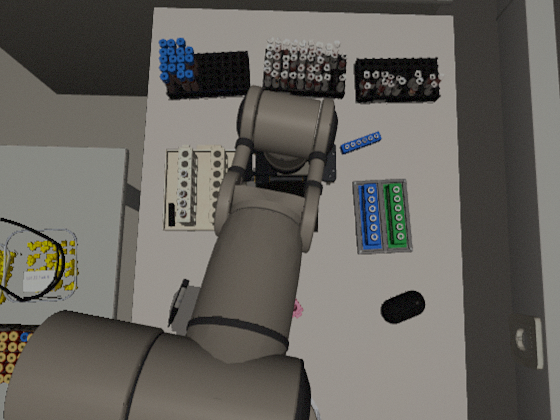

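All in place within 1 mm; the arm is clear and touches nothing.

```bash
python3 -c "
from plant import bot
print(bot.close_job())"
```

```text
the job is handed in; nothing more can be done
None
```

The job is done and handed in at about 40 s, with the blue strip in the dock and both carriers back in the tray. `close_job()` gave no verdict, so the figures below are my own last camera checks.

I moved the empty carrier and then the full one onto the mat. The large blue strip went into the blue-floored slot, and then I returned the full carrier and the empty one to their places.

| Part | Last measured position | Compared with |
|---|---|---|
| Full carrier | (567.8, 222.6) | start (567.8, 222.0), parallel within 0.1° |
| Empty carrier | (570.0, 146.6) | start (569.5, 145.8), parallel within 0.1° |
| Blue strip | (512.3, -228.7), top at the height of the seated green strip | slot centre about (511, -230), parallel within about 0.2° |
| Green strip | moved about 0.5 mm | limit 12 mm |

Some checks failed or disagreed:
- **First grasp:** it closed on nothing, above the empty carrier. The pictures showed the real finger ends about 31–35 mm higher than the reported TCP. I allowed for that in every later move, and nothing was disturbed.
- **Blue strip, scene camera:** it put the strip 4 mm further along the slot than the top camera did, and I went with the top camera. Both readings are inside the 14 mm limit.
- **Tool tilt:** it had drifted to about 0.018 rad by the end. The carriers still stood flat.

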